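Load the bottle dryer

TASK

Open the bottle dryer by pressing its lid lever fully down, so that the dome stays raised; stand every dry jar from the chamber upright on the plywood board and every open bottle from the draining mat upright in the chamber. Then lift the lever again to shut the dome, and only then turn the thermostat dial to 60. Move the dome only by its lever, set the glass down without dropping it, and leave the other things on the bench where they are.

Things in the scene. Friction and masses are not known exactly. Their poses are not given: they have to be found in the camera images.
- chamber (a point): centre of the floor of the dryer's chamber: a level drilled plate 65 mm above the bench, 180 x 180 mm, open on top, walls 12 mm thick up to a rim 105 mm above the bench; no cells, glass may stand anywhere on it. x points to the rear of the dryer, y to its left, z up. The dryer is a white unit 242 mm deep, 324 wide, 105 high: chamber on its left, controls on its right
- dome (a joint): hinge of the clear plastic dome over the chamber (200 x 202 mm, 52 high, 3 mm walls), along the rear, 112 mm behind the chamber's centre. 0 = shut; grows as it swings up and back, 2.6 times the lever's angle, to 1.69 with the lever fully down (edge about 315 mm above the bench). Its balance point is near 1.2: beyond it the dome stays back by its weight, short of it it falls shut, damped
- dome_front (a point): middle of the outside of the dome's front wall (moves with the dome)
- lever (a joint): lid-lift lever on the dryer's right side. 0 = up (dome shut), grows as the bar is pressed down, stop at 0.65 rad. Pressed to the stop it stays down and holds the dome raised, which then leans past its balance point; let go short of 0.4 it rises again and the dome shuts. Pressing takes about 6 to 8 N at first, then less. To shut, lift the bar by 50 mm or more (few N), the rest goes by itself
- lever_grip (a point): middle of the free part of the lever's grey round cross bar (moves with it). Bar 18 mm thick, 78 long along the dryer's y; from here 26 mm to its outer end, 46 mm to the 150 mm arm that carries it. The arm's pivot is 100 mm above the bench, towards the dryer's rear: 143 mm behind this point with the lever up, 141 when down. Point 144 mm above the bench when up, 49 when down
- dial (a joint): thermostat dial on the dryer's top panel, a ribbed black knob with a white pointer line. 0 with the pointer at the scale's 0, grows clockwise seen from above, 3 degrees (0.05236 rad) per unit, to 5.236 at 100. White tick at every 10, longer at 0, 50 and 100; 50 points to the dryer's rear (its x), 60 is the next tick clockwise: 3.1416 rad. Stays where left (friction 0.04 N m)
- dial_grip (a point): on the dial's axis (vertical), at the height to grip it (123 mm above the bench); the knob is 38 mm across and stands from 109 to 135 mm above the bench
- board: plywood board for finished glass, 150 x 150 x 6 mm, fixed on the bench; origin at the centre of its underside
- mat: grey draining mat with white ribs, 150 x 150 x 2 mm, fixed on the bench; origin at the centre of its underside. The rinsed bottles wait on it
- bottle1_mid (a point): centre (half-way up) of an open clear glass bottle: body 44 mm across up to 42 mm, then a 27 mm neck without cap, 66 mm tall in all, 90 g; z is its upright axis; may be absent
- bottle2_mid (a point): centre (half-way up) of an open clear glass bottle: body 44 mm across up to 42 mm, then a 27 mm neck without cap, 66 mm tall in all, 90 g; z is its upright axis; may be absent
- bottle3_mid (a point): centre (half-way up) of an open clear glass bottle: body 44 mm across up to 42 mm, then a 27 mm neck without cap, 66 mm tall in all, 90 g; z is its upright axis; may be absent
- bottle4_mid (a point): centre (half-way up) of an open clear glass bottle: body 44 mm across up to 42 mm, then a 27 mm neck without cap, 66 mm tall in all, 90 g; z is its upright axis; may be absent
- jar1_mid (a point): centre (half-way up) of a wide-mouthed clear glass jar, 52 mm across up to 40 mm, 47 mm at the mouth, 52 mm tall, 120 g, at first standing dry in the chamber; z is its upright axis; may be absent
- jar2_mid (a point): centre (half-way up) of a wide-mouthed clear glass jar, 52 mm across up to 40 mm, 47 mm at the mouth, 52 mm tall, 120 g, at first standing dry in the chamber; z is its upright axis; may be absent
- cap1: small pink screw cap, 26 mm across and 17 high, lying open side up on the bench (not part of the job)
- cap2: small green screw cap, 26 mm across and 17 high, lying open side up on the bench (not part of the job)
- cap3: small pink screw cap, 26 mm across and 17 high, lying open side up on the bench (not part of the job)
- sealed: bottle of the same make as the open ones but with a green screw cap on (70 mm tall), standing on the bench away from the mat: finished stock (not part of the job)
- chipjar: closed glass jar with a steel lid, 72 mm across and 100 high, to the left of the dryer (not part of the job)
Things that resemble listed ones, but are neither listed nor needed, are in the scene too. Leave any blue look-alike of the part that bears bottle2_mid alone.

How it is judged:
By the outcome, as a careful person would: the job done as asked, in the order asked, and still so for the second after the job is handed in, with the robot touching nothing.
Of bottle1, bottle2, bottle3, bottle4 only 3 to 4 are there at a start; the rules pass over those that are not, and their reading is None.
Of jar1, jar2 only 1 to 2 are there at a start; the rules pass over those that are not, and their reading is None.
At some moment in a run one of bottle1, bottle2, bottle3, bottle4 may be knocked a few centimetres aside while the robot is not near it.
It also fails if it takes over 210 s, if anything falls off the work surface, if the arm or the gripper's body presses on something with over 40 N, if the wrist force passes 120 N, or if a joint passes its speed limit or range.

ROBOT

A 6-joint arm with a two-finger parallel gripper is mounted at the origin on the work surface. World frame = base frame: x ahead of the robot, y to its left, z up, the work surface at z = 0. Lengths are in m, angles in rad, forces in N, time in s.
With the tool pointing down it reaches from about 0.35 to 0.725 m from the base axis. Payload 4.3 kg.
Tool frame: the origin (TCP) lies on the centre line of the jaws, within the pads' length; the fingertips stand 8 mm ahead of it and the grasp point (between the pads) lies 11 mm behind it (arm.tcp_to_tips is the distance from the TCP to the fingertips, in m); z points along the fingers, y is the line along which they close (so a half turn about z gives the same grasp; the last joint's range is limited). The gripper opens to 85 mm and grips with 20 to 120 N. Pads are 22 mm wide; open, the fingers measure 114 mm over their backs; the gripper's body (76 mm by 85 mm) begins 54 mm behind the grasp point. The pads swing forward as they close: fully open they stand 13 mm farther back than shut.
Start: joints at [1.12, 0.377, 0.081, 1.274, 0, 1.46], TCP at [0.192, 0.542, 0.239] pointing down, gripper open.
Joint ranges: [-2.72, 2.72], [-0.84, 1.66], [-1.02, 1.22], [-1.77, 2.12], [-1.37, 1.28], [-3.14, 3.14]. Speed limits (rad/s): [2.57, 2.57, 3.14, 3.14, 3.14, 3.14].

INTERFACE

Orientations are given as a rotation vector (axis times angle).
In Python, from bench import arm gives the robot as it stands.
- The arm moves only by the tool step_arm, never from a script. Its argument "targets" is a list of rows, each an object with "slide": the shift along the tool's x, y, z in cm, a list of three; "dr": the turn, a rotation vector about the tool's x, y, z in rad, a list of three; "gripper": the finger opening in cm, from 0 to 8.54. A call has 1 to 10 rows; each row is the pose to reach, as a shift and turn from the pose commanded when the call began, along the tool's axes at that moment; what a row does not reach only later rows make up. A row lasts 1/8 s, in which the tool goes at most 62.5 mm and 10.7 degrees, less where a joint would pass 70% of its speed; a pose out of reach is approached as far as the arm can. A call with a gripper value outside its range is refused whole. The fingers move at their own pace and stop on an object; the grip force is fixed at half the most. Time passes only in rows, so rows that repeat a pose let the fingers close. It gives the time, the measured TCP pose, the force, the opening and the grip force at its end, in the units of the state.
- arm.state(): the state, without advancing time (a new reading comes with each control period).
- arm.grab_frame(name): name is "scene" or "top" or "wrist"; returns a dict with "frame" (400x640x3 uint8, red, green, blue), "vfov" (degrees; the focal length in pixels is half the picture's height over the tangent of half this angle, whatever the lens; pixels are square), "cx", "cy" (the principal point, pixels), "world_from_camera" (4x4, takes a point from camera to world coordinates); the wrist camera has in their place "T_tool_cam" (4x4, takes a point from camera to tool coordinates, whose origin is the TCP and whose axes are the flange's). Camera axes: x right, y up, looking along -z (the intrinsics and any distortion apply to the point x, -y, -z); pixel columns grow to the right and rows downward; lengths in m; the calibration is good to about 2 mm. A picture is of the moment at which its call begins: read the wrist's pose just before it. There is no depth.
- arm.sign_off(): hands the job in; it is judged then, once.
The state is a dict: "time": time; "joint_pos": joint angles; "joint_velocities": joint speeds; "tau": joint torques, N m; "tool_pos": TCP position; "orientation": TCP orientation; "ft_force": force on the tool from outside, world axes, zero at the start; "ft_torque": the same for the moment, N m; "finger_gap": finger opening in m; "gripper_force": force on a finger pad.
Only numpy, scipy, OpenCV 4.12 (cv2) and the standard library are available. Lean on these libraries where they do the work, as an engineer would, in place of code of your own. Each camera call takes 0.05 s, during which the arm holds its last target. There are 200 camera calls.

## Working session

There is one attempt and no reset: what is moved stays moved. The work goes in short steps, Python scripts to look and compute and a tool call to move; the robot and the scene stay as the last step left them, time stands still between calls to the robot, and variables do not carry over. Pictures are saved under pics/ and viewed, at most 14 in all, crops included, and the job is handed in when it is done.

Besides the shell and the picture viewer there is one more tool, called after "Request:" as name([rows], argument=value, ...), one row to a line, values as JSON. step_arm: Moves the arm, as the interface text tells. Its arguments: {"type":"object","properties":{"targets":{"type":"array"}},"required":["targets"]}

```bash
mkdir -p pics; ls
python3 - <<'E'
from bench import arm
import cv2,numpy as np
s=arm.state();print(s['tool_pos'],s['orientation'],s['time'],s['finger_gap'])
for n in("scene","top"):
    f=arm.grab_frame(n);cv2.imwrite(f"pics/{n}0.png",f["frame"][:,:,::-1])
    print(n,{k:np.round(v,4).tolist() if not isinstance(v,(str,dict)) else v for k,v in f.items() if k!="frame"})
f=arm.grab_frame("wrist");print({k:np.round(v,4).tolist() for k,v in f.items() if k!="frame"})
E
```

```text
pics
[0.19189229 0.54136458 0.23836251] [-5.32629025e-01 -3.09553121e+00  3.03589630e-03] 0.0 0.08536737812098295
scene {'vfov': 46.8957, 'cx': 315.9381, 'cy': 194.9735, 'world_from_camera': [[0.7871, -0.4781, 0.3896, 1.0125], [0.6167, 0.6226, -0.4817, -0.5543], [-0.0123, 0.6194, 0.785, 1.1092], [0.0, 0.0, 0.0, 1.0]]}
top {'vfov': 51.3008, 'cx': 316.5931, 'cy': 201.1796, 'world_from_camera': [[-0.003, 0.9897, -0.1431, 0.3806], [-1.0, -0.0031, -0.0004, 0.0581], [-0.0008, 0.1431, 0.9897, 1.1297], [0.0, 0.0, 0.0, 1.0]]}
{'vfov': 64.8299, 'cx': 321.5619, 'cy': 196.0141, 'T_tool_cam': [[0.0007, 0.9473, 0.3203, 0.0836], [1.0, -0.001, 0.0007, -0.0008], [0.001, 0.3203, -0.9473, -0.1344], [0.0, 0.0, 0.0, 1.0]]}
```

View pics/scene0.png

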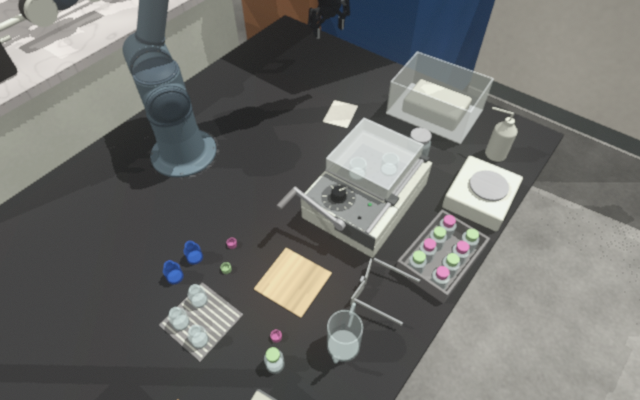

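View pics/top0.png

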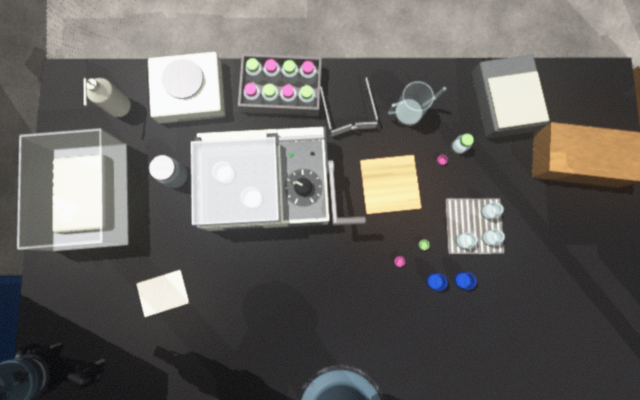

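The scene picture shows the same layout as the top one. In the top picture, three open bottles stand on the mat at (492,211), (493,238) and (466,241), and two jars are under the dome at (223,173) and (252,197). The dial is at (303,187), the lever bar at (350,220) and the board at (391,184). Things that could be mistaken for open bottles are the blue ones at (437,282) and (466,281), the sealed one at (462,144), and the beaker at (413,105). I choose the clear ones on the mat. Next I check this in close crops.

```bash
cat > h.py <<'E'
from bench import arm
import numpy as np,cv2
from scipy.spatial.transform import Rotation as R
def cam(n):
    s=arm.state() if n=="wrist" else None
    f=arm.grab_frame(n);f['f']=200/np.tan(np.radians(f['vfov']/2))
    if s is not None:
        T=np.eye(4);T[:3,:3]=R.from_rotvec(s['orientation']).as_matrix();T[:3,3]=s['tool_pos'];f['world_from_camera']=T@f['T_tool_cam']
    return f
def ray(f,p,z):
    W=np.array(f['world_from_camera']);d=W[:3,:3]@np.array([(p[0]-f['cx'])/f['f'],-(p[1]-f['cy'])/f['f'],-1])
    o=W[:3,3];return (o+d*(z-o[2])/d[2])
def proj(f,P):
    q=np.linalg.inv(f['world_from_camera'])@np.append(P,1);return np.array([f['cx']-f['f']*q[0]/q[2],f['cy']+f['f']*q[1]/q[2]])
def save(n,im,k=1):
    cv2.imwrite(f"pics/{n}.png",cv2.resize(im[:,:,::-1],None,fx=k,fy=k,interpolation=cv2.INTER_CUBIC))
def go(x,y,z,yaw=None):
    """slide (cm) and dr from the measured pose to a tool-down pose, tool y axis at yaw"""
    s=arm.state();M=R.from_rotvec(s['orientation']).as_matrix();d=M.T@(np.array([x,y,z])-s['tool_pos'])*100
    out=[np.round(d,2).tolist()]
    if yaw is not None:
        ty=np.array([np.cos(yaw),np.sin(yaw),0]); 
        if ty@M[:,1]<0: ty=-ty
        tz=np.array([0,0,-1.]);N=np.stack([np.cross(ty,tz),ty,tz],1)
        out.append(np.round(R.from_matrix(M.T@N).as_rotvec(),3).tolist())
    print(out);return out
E
python3 - <<'E'
from h import *
f=cam("top");im=f['frame']
a=im[115:245,180:380];b=im[120:300,370:530]
save("dry",a,4);save("mat",b,3.3)
hsv=cv2.cvtColor(im,cv2.COLOR_RGB2HSV)
m=cv2.inRange(hsv,(10,50,120),(30,255,255));m[:, :345]=0;m[:,430:]=0
c=max(cv2.findContours(m,0,2)[0],key=cv2.contourArea);r=cv2.minAreaRect(c);print("board",r,ray(f,r[0],.006))
E
```

```text
board ((390.2342834472656, 183.975341796875), (55.58761978149414, 57.0008659362793), 83.9909896850586) [ 0.59015857 -0.14357342  0.006     ]
```

View pics/dry.png

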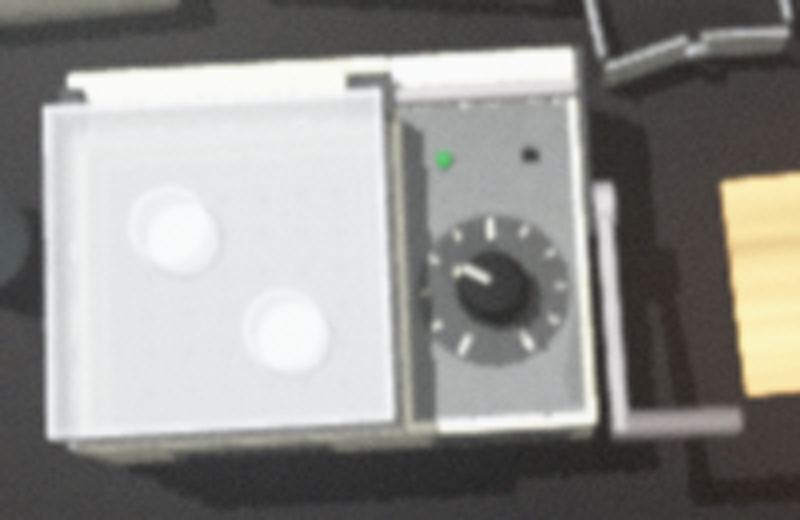

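View pics/mat.png

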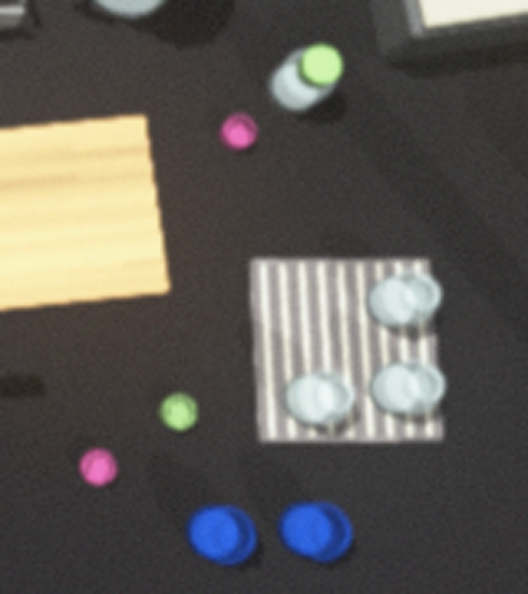

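The dryer crop shows the lever bar from about (615,421) to (742,418), and the dial ring centred at (497,290) with its pointer toward (458,266), which reads about 30. The jars are at (175,230) and (287,332) under the dome. The mat crop confirms three open, uncapped clear bottles at about (405,300), (408,388) and (320,398). The blue ones and the green-capped one stand off the mat, so I leave those alone.

Run:
```python
from h import *
f=cam("top")
D=lambda u,v,z:ray(f,(180+u/4,115+v/4),z)
M=lambda u,v,z:ray(f,(370+u/3.3,120+v/3.3),z)
a,b=D(742,419,.144),D(612,422,.144);print("bar",a,b,np.linalg.norm(a-b),np.arctan2(-(b-a)[0],(b-a)[1]))
a,b=D(68,75,.117),D(575,48,.117);print("rear",a,b,np.linalg.norm(a-b),"yaw",np.arctan2(-(a-b)[0],(a-b)[1]))
print("right top corners",D(580,50,.105),D(597,425,.105))
print("dial",D(493,287,.135),D(497,290,.109))
for p in[(45,105),(385,90),(395,420),(50,440)]:print("dome",D(*p,.157),D(*p,.105))
for p in[(180,235),(287,332)]:print("jar",D(*p,.117))
for p in[(422,293),(425,385),(335,393)]:print("bot",M(*p,.068))
for p in[(387,303),(390,390),(300,400)]:print("botbase",M(*p,.003))
print(arm.state()['joint_pos'])
```

```text
bar [ 0.47822626 -0.05760352  0.144     ] [0.47667849 0.01962181 0.144     ] 0.0772408346823656 0.020039551368313025
rear [0.69946326 0.3588741  0.117     ] [0.71602552 0.03983989 0.117     ] 0.31946382582487054 yaw 0.0518672044905376
right top corners [0.71866656 0.03644191 0.105     ] [0.47865005 0.02737271 0.105     ]
dial [0.55993518 0.09070972 0.135     ] [0.5627195  0.08907101 0.109     ]
dome [0.66820731 0.36014567 0.157     ] [0.68358195 0.37629279 0.105     ]
dome [0.67687555 0.15533665 0.157     ] [0.69271359 0.16053486 0.105     ]
dome [0.47698438 0.14731054 0.157     ] [0.48213642 0.15207968 0.105     ]
dome [0.4658634  0.34911649 0.157     ] [0.47042093 0.364674   0.105     ]
jar [0.59654937 0.28548416 0.117     ]
jar [0.53548101 0.21794095 0.117     ]
bot [ 0.51295288 -0.40700148  0.068     ]
bot [ 0.44150257 -0.40464542  0.068     ]
bot [ 0.43556804 -0.33495334  0.068     ]
botbase [ 0.51283376 -0.40606895  0.003     ]
botbase [ 0.44123967 -0.40410471  0.003     ]
botbase [ 0.43332019 -0.3301196   0.003     ]
[ 1.11971678e+00  3.77703485e-01  8.03719889e-02  1.27440954e+00
 -1.87840186e-05  1.46048870e+00]
```

Run:
```python
from h import *
print(R.from_rotvec(arm.state()['orientation']).as_matrix().round(2))
go(.478,-.031,.235,.043); go(.478,-.031,.19)
```

```text
[[-0.94  0.33 -0.  ]
 [ 0.33  0.94 -0.  ]
 [ 0.   -0.   -1.  ]]
[[-46.09, -44.42, 0.42], [-0.001, 0.0, 1.187]]
[[-46.09, -44.41, 4.92]]
```

Request:
step_arm([
  {"slide": [-46.1,-44.4,0.4],"dr": [0,0,1.187],"gripper": 0},
  {"slide": [-46.1,-44.4,0.4],"dr": [0,0,1.187],"gripper": 0},
  {"slide": [-46.1,-44.4,0.4],"dr": [0,0,1.187],"gripper": 0},
  {"slide": [-46.1,-44.4,0.4],"dr": [0,0,1.187],"gripper": 0},
  {"slide": [-46.1,-44.4,0.4],"dr": [0,0,1.187],"gripper": 0},
  {"slide": [-46.1,-44.4,0.4],"dr": [0,0,1.187],"gripper": 0},
  {"slide": [-46.1,-44.4,0.4],"dr": [0,0,1.187],"gripper": 0},
  {"slide": [-46.1,-44.4,0.4],"dr": [0,0,1.187],"gripper": 0},
  {"slide": [-46.1,-44.4,0.4],"dr": [0,0,1.187],"gripper": 0},
  {"slide": [-46.1,-44.4,0.4],"dr": [0,0,1.187],"gripper": 0},
])

```text
time: 1.5
tool_pos: [0.4722, -0.0192, 0.2355]
orientation: [2.173, 2.268, 0.001]
ft_force: [1.5, 0.4, 1.2]
finger_gap: 0.0001
gripper_force: 0.0
```

Request:
step_arm([
  {"slide": [0,0,0],"dr": [0,0,0],"gripper": 0},
  {"slide": [0,0,0],"dr": [0,0,0],"gripper": 0},
])

```text
time: 1.75
tool_pos: [0.4711, -0.017, 0.2351]
orientation: [-2.173, -2.267, 0.0]
ft_force: [0.9, 0.0, -0.2]
finger_gap: -0.0004
gripper_force: 0.0
```

Run:
```python
from h import *
s=arm.state();print(s);go(.478,-.031,.18,.043)
```

```text
{'time': 1.75, 'joint_pos': array([-1.71122377e-01,  1.70184416e-01, -2.09093779e-01,  1.19266464e+00,
        5.38622996e-04,  1.35741886e+00]), 'joint_velocities': array([ 0.03254348, -0.01386279, -0.01409921,  0.00338668, -0.00086354,
       -0.00133648]), 'tau': array([-1.11814812e+00, -3.50349677e+01,  2.70098037e+01, -1.53933889e-01,
       -5.46836411e-02, -2.14864238e-03]), 'tool_pos': array([ 0.47106269, -0.01700181,  0.23513004]), 'orientation': array([-2.17314970e+00, -2.26697184e+00,  3.05007441e-04]), 'ft_force': array([ 0.86874208,  0.04646859, -0.18431513]), 'ft_torque': array([0.0375742 , 0.00898353, 0.0832163 ]), 'gripper_force': 0.0, 'finger_gap': -0.00038980947511534477}
[[-1.43, 0.64, 5.51], [-0.001, -0.001, -0.001]]
```

Request:
step_arm([
  {"slide": [-1.4,0.6,5.5],"dr": [0,0,0],"gripper": 0},
  {"slide": [-1.4,0.6,5.5],"dr": [0,0,0],"gripper": 0},
  {"slide": [-1.4,0.6,7.5],"dr": [0,0,0],"gripper": 0},
  {"slide": [-1.4,0.4,9.0],"dr": [0,0,0],"gripper": 0},
  {"slide": [-1.4,0.2,10.5],"dr": [0,0,0],"gripper": 0},
  {"slide": [-1.4,0.1,12.0],"dr": [0,0,0],"gripper": 0},
])

```text
time: 2.5
tool_pos: [0.4722, -0.0299, 0.1174]
orientation: [2.171, 2.271, -0.001]
ft_force: [-5.0, -0.9, 6.2]
finger_gap: -0.0
gripper_force: 3.2
```

Request:
step_arm([
  {"slide": [0,0,1.2],"dr": [0,0,0],"gripper": 0},
  {"slide": [0,0.2,2.4],"dr": [0,0,0],"gripper": 0},
  {"slide": [0,0.4,3.6],"dr": [0,0,0],"gripper": 0},
  {"slide": [0,0.6,4.6],"dr": [0,0,0],"gripper": 0},
  {"slide": [0,0.6,4.8],"dr": [0,0,0],"gripper": 0},
])

```text
time: 3.12
tool_pos: [0.4792, -0.0308, 0.0665]
orientation: [-2.173, -2.268, 0.001]
ft_force: [-0.5, -0.4, -0.0]
finger_gap: 0.0005
gripper_force: 0.0
```

Request:
step_arm([
  {"slide": [0,0,0.2],"dr": [0,0,0],"gripper": 0},
  {"slide": [0,0,0.4],"dr": [0,0,0],"gripper": 0},
  {"slide": [0,0,0.4],"dr": [0,0,0],"gripper": 0},
])

```text
time: 3.5
tool_pos: [0.4796, -0.0309, 0.0651]
orientation: [2.172, 2.268, 0.001]
ft_force: [-4.5, 1.4, 13.4]
finger_gap: 0.0004
gripper_force: 6.7
```

Request:
step_arm([
  {"slide": [0,0,-5],"dr": [0,0,0],"gripper": 0},
  {"slide": [0,0,-11],"dr": [0,0,0],"gripper": 0},
  {"slide": [0,0,-17],"dr": [0,0,0],"gripper": 8.5},
  {"slide": [0,0,-22],"dr": [0,0,0],"gripper": 8.5},
  {"slide": [30,6,-22],"dr": [0,0,0],"gripper": 8.5},
  {"slide": [30,6,-22],"dr": [0,0,0],"gripper": 8.5},
  {"slide": [30,6,-22],"dr": [0,0,0],"gripper": 8.5},
  {"slide": [30,6,-22],"dr": [0,0,0],"gripper": 8.5},
  {"slide": [30,6,-22],"dr": [0,0,0],"gripper": 8.5},
  {"slide": [30,6,-22],"dr": [0,0,0],"gripper": 8.5},
])

```text
time: 4.75
tool_pos: [0.5262, 0.275, 0.2827]
orientation: [-2.167, -2.274, -0.001]
ft_force: [-1.3, -0.4, 0.5]
finger_gap: 0.0852
gripper_force: 0.0
```

Request:
step_arm([
  {"slide": [0,0,0],"dr": [0,0,0],"gripper": 8.5},
  {"slide": [0,0,0],"dr": [0,0,0],"gripper": 8.5},
])

```text
time: 5.0
tool_pos: [0.5263, 0.2701, 0.2837]
orientation: [2.175, 2.267, 0.0]
ft_force: [0.2, 0.6, -0.9]
finger_gap: 0.0852
gripper_force: 0.0
```

Run:
```python
from h import *
f=cam("wrist");save("w1",f['frame']);np.save("w1.npy",f['world_from_camera']);print(arm.state()['tool_pos'],arm.state()['joint_pos'])
```

```text
[0.52629466 0.27009212 0.2837917 ] [ 3.67012127e-01  4.08470490e-01  2.41492976e-01  1.40351517e+00
 -1.46590909e-04  1.89680876e+00]
```

View pics/w1.png

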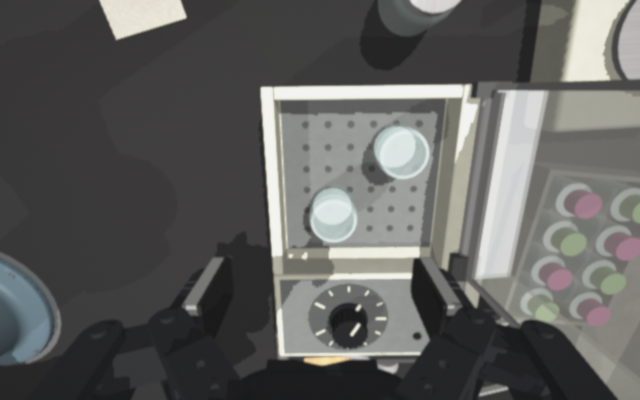

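The dome stands open. The jars are at about (402,153) and (334,215) on the chamber floor. The rim's outer corners are near (262,88) and (476,84), and its inner front-left corner is near (276,98).

Run:
```python
from h import *
f=dict(world_from_camera=np.load("w1.npy"),f=200/np.tan(np.radians(64.8299/2)),cx=321.56,cy=196.01)
for n,p,z in[("rim",(262,88),.105),("rimR",(476,84),.105),("rimfrontright",(274,274),.105),("in",(276,99),.105),("in",(281,252),.105),("in",(443,247),.105),("jar1",(403,154),.117),("jar1b",(397,148),.07),("jar2",(334,217),.117),("jar2b",(333,211),.07),("dial",(349,322),.135)]:
    print(n,p,ray(f,p,z).round(4))
im=cv2.imread("pics/w1.png")[:,:,::-1]
save("w1c",im[75:285,250:490],3)
f=cam("top");save("top1",f['frame'][60:260,180:540],2.2)
```

```text
rim (262, 88) [0.4655 0.3509 0.105 ]
rimR (476, 84) [0.6658 0.3628 0.105 ]
rimfrontright (274, 274) [0.4754 0.1494 0.105 ]
in (276, 99) [0.4786 0.3415 0.105 ]
in (281, 252) [0.4834 0.1781 0.105 ]
in (443, 247) [0.6632 0.1919 0.105 ]
jar1 (403, 154) [0.6026 0.2962 0.117 ]
jar1b (397, 148) [0.6077 0.2939 0.07  ]
jar2 (334, 217) [0.5396 0.2278 0.117 ]
jar2b (333, 211) [0.5408 0.216  0.07  ]
dial (349, 322) [0.5617 0.1114 0.135 ]
```

View pics/w1c.png

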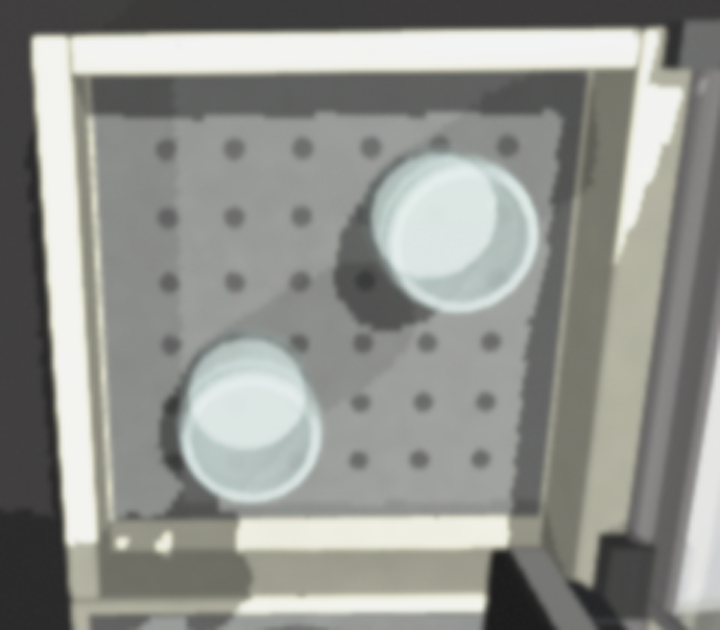

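Run:
```python
from h import *
go(.602,.295,.17,.047);go(.602,.295,.081)
```

```text
[[2.17, 7.66, 11.39], [0.0, -0.0, -0.006]]
[[2.17, 7.66, 20.29]]
```

Request:
step_arm([
  {"slide": [2.2,7.6,4],"dr": [0,0,0],"gripper": 6.6},
  {"slide": [2.2,7.6,7],"dr": [0,0,0],"gripper": 6.6},
  {"slide": [2.2,7.6,11.4],"dr": [0,0,0],"gripper": 6.6},
  {"slide": [2.2,7.6,11.4],"dr": [0,0,0],"gripper": 6.6},
  {"slide": [2.2,7.6,11.4],"dr": [0,0,0],"gripper": 6.6},
])

```text
time: 5.72
tool_pos: [0.6019, 0.2965, 0.1716]
orientation: [2.173, 2.267, 0.003]
ft_force: [0.3, 0.2, 1.0]
finger_gap: 0.0661
gripper_force: 0.0
```

Run:
```python
from h import *
f=cam("wrist");save("w2",f['frame']);print(arm.state()['finger_gap'])
go(.602,.295,.081)
print([proj(f,(.602,.295,z)).round() for z in(.117,.07)])
```

```text
0.06590180790557548
[[-0.2, -0.1, 9.15]]
[array([324., 224.]), array([323., 200.])]
```

View pics/w2.png

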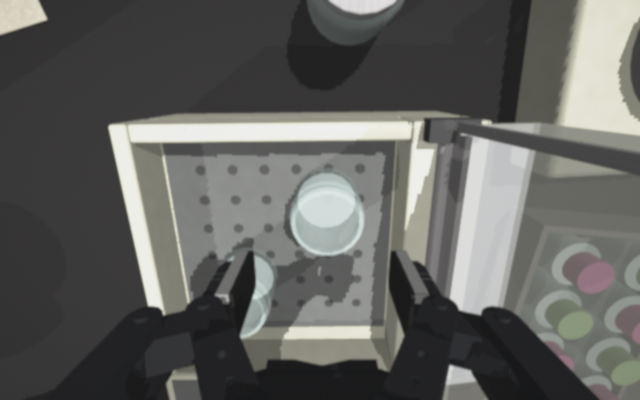

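The jar top is at (327,221) in the wrist picture, against a predicted (324,224). The aim is good, so I descend.

Request:
step_arm([
  {"slide": [-0.1,0.1,4],"dr": [0,0,0],"gripper": 6.6},
  {"slide": [-0.1,0.1,7],"dr": [0,0,0],"gripper": 6.6},
  {"slide": [-0.1,0.1,9.1],"dr": [0,0,0],"gripper": 6.6},
  {"slide": [-0.1,0.1,9.1],"dr": [0,0,0],"gripper": 6.6},
  {"slide": [-0.1,0.1,9.1],"dr": [0,0,0],"gripper": 4},
  {"slide": [-0.1,0.1,9.1],"dr": [0,0,0],"gripper": 4},
  {"slide": [-0.1,0.1,9.1],"dr": [0,0,0],"gripper": 4},
])

```text
time: 6.65
tool_pos: [0.6043, 0.2966, 0.0816]
orientation: [2.172, 2.267, 0.008]
ft_force: [-0.3, -0.7, 7.2]
finger_gap: 0.0506
gripper_force: 63.0
```

Run:
```python
from h import *
s=arm.state();print(s['tool_pos'],s['finger_gap'],s['gripper_force'])
go(.602,.29,.17);go(.59,-.107,.17);go(.59,-.107,.022)
```

```text
[0.60428013 0.29658004 0.08160761] 0.05064350604497846 62.97364354133606
[[-0.63, -0.21, -8.84]]
[[-40.24, -3.12, -8.93]]
[[-40.27, -3.19, 5.87]]
```

Request:
step_arm([
  {"slide": [0,0,-4],"dr": [0,0,0],"gripper": 4},
  {"slide": [0,0,-9],"dr": [0,0,0],"gripper": 4},
  {"slide": [-5,-0.5,-11],"dr": [0,0,0],"gripper": 4},
  {"slide": [-40.3,-3.2,-11],"dr": [0,0,0],"gripper": 4},
  {"slide": [-40.3,-3.2,-11],"dr": [0,0,0],"gripper": 4},
  {"slide": [-40.3,-3.2,-11],"dr": [0,0,0],"gripper": 4},
  {"slide": [-40.3,-3.2,-11],"dr": [0,0,0],"gripper": 4},
  {"slide": [-40.3,-3.2,-11],"dr": [0,0,0],"gripper": 4},
  {"slide": [-40.3,-3.2,-11],"dr": [0,0,0],"gripper": 4},
  {"slide": [-40.3,-3.2,-9],"dr": [0,0,0],"gripper": 4},
])

```text
time: 7.9
tool_pos: [0.5893, -0.1123, 0.1708]
orientation: [2.175, 2.259, 0.003]
ft_force: [0.2, 1.0, -0.7]
finger_gap: 0.0507
gripper_force: 62.7
```

Run:
```python
from h import *
f=cam("wrist");save("w3",f['frame'])
s=arm.state();print(s['tool_pos'],s['finger_gap'],s['gripper_force'])
go(.59,-.107,.05,.047);go(.59,-.107,.0226)
```

```text
[ 0.58705799 -0.11012807  0.16682556] 0.050326139831201135 62.72281050682068
[[0.3, 0.31, 11.68], [-0.001, -0.0, -0.007]]
[[0.3, 0.31, 14.42]]
```

View pics/w3.png

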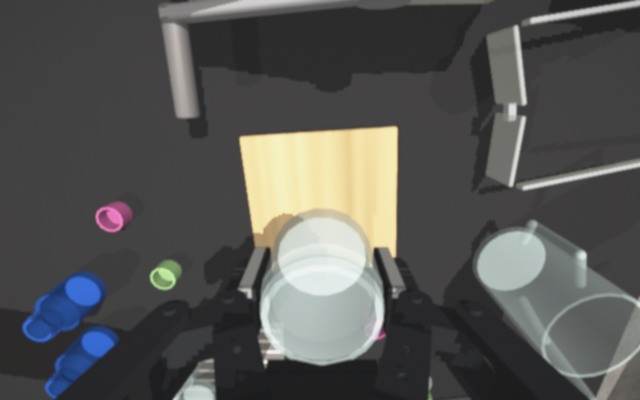

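The jar is held upright over the board, whose far edge runs from (241,136) to (397,127), and the lever bar is down. Now I lower it.

Request:
step_arm([
  {"slide": [0.2,0.2,6],"dr": [0,0,0],"gripper": 4},
  {"slide": [0.2,0.2,11],"dr": [0,0,0],"gripper": 4},
  {"slide": [0.2,0.2,13],"dr": [0,0,0],"gripper": 4},
  {"slide": [0.2,0.2,14],"dr": [0,0,0],"gripper": 4},
  {"slide": [0.2,0.2,14.1],"dr": [0,0,0],"gripper": 4},
])

```text
time: 8.57
tool_pos: [0.5898, -0.1059, 0.0278]
orientation: [2.172, 2.269, 0.0]
ft_force: [-0.4, 0.2, -1.0]
finger_gap: 0.051
gripper_force: 62.8
```

Request:
step_arm([
  {"slide": [0,0,0.2],"dr": [0,0,0],"gripper": 4},
  {"slide": [0,0,0.4],"dr": [0,0,0],"gripper": 4},
  {"slide": [0,0,0.5],"dr": [0,0,0],"gripper": 4},
  {"slide": [0,0,0.5],"dr": [0,0,0],"gripper": 4},
])

```text
time: 9.07
tool_pos: [0.5898, -0.1062, 0.0227]
orientation: [2.173, 2.268, 0.001]
ft_force: [-0.0, -0.2, -0.6]
finger_gap: 0.0505
gripper_force: 62.9
```

Request:
step_arm([
  {"slide": [0,0,0.1],"dr": [0,0,0],"gripper": 4},
  {"slide": [0,0,0.2],"dr": [0,0,0],"gripper": 4},
  {"slide": [0,0,0.2],"dr": [0,0,0],"gripper": 4},
])

```text
time: 9.45
tool_pos: [0.5898, -0.1063, 0.0226]
orientation: [2.172, 2.268, 0.001]
ft_force: [-6.3, 1.0, 13.1]
finger_gap: 0.0502
gripper_force: 64.4
```

Contact is felt at 13 N. I back off a hair, release, rise, and go to the second jar.

Request:
step_arm([
  {"slide": [0,0,-0.1],"dr": [0,0,0],"gripper": 4},
  {"slide": [0,0,-0.1],"dr": [0,0,0],"gripper": 6.6},
  {"slide": [0,0,-0.1],"dr": [0,0,0],"gripper": 6.6},
  {"slide": [0,0,-0.1],"dr": [0,0,0],"gripper": 6.6},
  {"slide": [0,0,-5],"dr": [0,0,0],"gripper": 6.6},
  {"slide": [0,0,-10],"dr": [0,0,0],"gripper": 6.6},
  {"slide": [0,0,-15.5],"dr": [0,0,0],"gripper": 6.6},
])

```text
time: 10.32
tool_pos: [0.5889, -0.1059, 0.1762]
orientation: [-2.172, -2.268, 0.001]
ft_force: [0.8, -0.2, -1.7]
finger_gap: 0.066
gripper_force: 0.0
```

Run:
```python
from h import *
s=arm.state();print(s['tool_pos'],s['finger_gap'])
go(.540,.223,.18,.047)
f=cam("top");save("top2",f['frame'][110:260,180:540],2.2)
```

```text
[ 0.58890596 -0.1059423   0.17623184] 0.06597542404144954
[[33.07, -3.47, -0.35], [-0.001, -0.001, -0.004]]
```

View pics/top2.png

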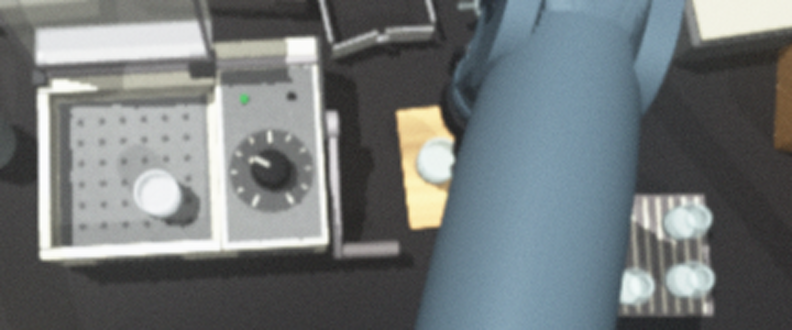

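Jar 1 stands upright on the board at (437,160). Jar 2 is in the chamber at (157,191), the lever is down and the dome is open. Now jar 2.

Request:
step_arm([
  {"slide": [33.1,-3.5,-0.4],"dr": [0,0,0],"gripper": 6.6},
  {"slide": [33.1,-3.5,-0.4],"dr": [0,0,0],"gripper": 6.6},
  {"slide": [33.1,-3.5,-0.4],"dr": [0,0,0],"gripper": 6.6},
  {"slide": [33.1,-3.5,-0.4],"dr": [0,0,0],"gripper": 6.6},
  {"slide": [33.1,-3.5,-0.4],"dr": [0,0,0],"gripper": 6.6},
  {"slide": [33.1,-3.5,-0.4],"dr": [0,0,0],"gripper": 6.6},
  {"slide": [33.1,-3.5,-0.4],"dr": [0,0,0],"gripper": 6.6},
])

```text
time: 11.25
tool_pos: [0.54, 0.224, 0.179]
orientation: [2.17, 2.271, -0.001]
ft_force: [-0.1, -0.2, 0.7]
finger_gap: 0.0661
gripper_force: 0.0
```

Run:
```python
from h import *
s=arm.state();print(s['tool_pos'],s['joint_pos'].round(2))
f=cam("wrist");im=f['frame']
print([proj(f,(.540,.223,z)).round() for z in(.117,.07)])
g=cam("top");print(ray(g,(180+157/2.2,110+190/2.2),.117))
save("w4",im[120:320,200:440],2.5)
go(.540,.223,.0815,.047)
```

```text
[0.54001458 0.22403418 0.17904927] [ 0.28  0.42 -0.01  1.14 -0.    1.81]
[array([323., 219.]), array([323., 197.])]
[0.53955817 0.21897042 0.117     ]
[[0.11, -0.04, 9.76], [-0.0, 0.001, -0.005]]
```

View pics/w4.png

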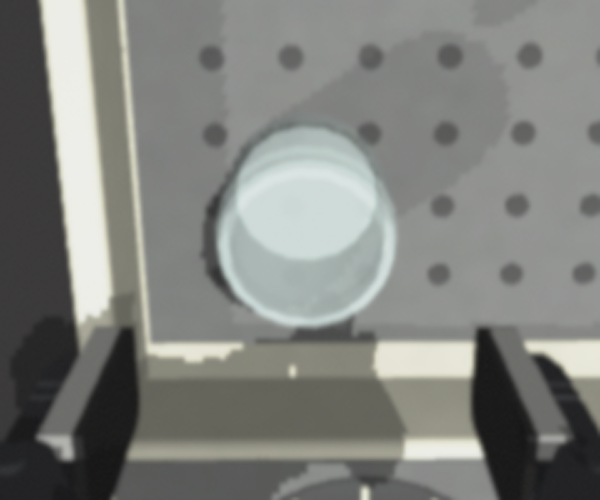

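The jar 2 rim is centred at (307,242) in the crop, which is (323,217) in the full picture and within 2 px of the prediction. I descend.

Request:
step_arm([
  {"slide": [0,0,4],"dr": [0,0,0],"gripper": 6.4},
  {"slide": [0,0,7.5],"dr": [0,0,0],"gripper": 6.4},
  {"slide": [0,0,9.8],"dr": [0,0,0],"gripper": 6.4},
  {"slide": [0,0,9.8],"dr": [0,0,0],"gripper": 6.4},
  {"slide": [0,0,9.8],"dr": [0,0,0],"gripper": 4},
  {"slide": [0,0,9.8],"dr": [0,0,0],"gripper": 4},
  {"slide": [0,0,9.8],"dr": [0,0,0],"gripper": 4},
])

```text
time: 12.22
tool_pos: [0.5411, 0.2232, 0.0824]
orientation: [2.173, 2.268, 0.003]
ft_force: [-0.4, 0.3, 0.9]
finger_gap: 0.0506
gripper_force: 62.3
```

Run:
```python
from h import *
s=arm.state();print(s['tool_pos'],s['finger_gap'],s['gripper_force'])
go(.587,-.178,.20,.047)
```

```text
[0.54107419 0.22315925 0.08235356] 0.0505977458335836 62.33320355415344
[[-40.27, 2.89, -11.78], [0.002, -0.0, -0.004]]
```

Request:
step_arm([
  {"slide": [0,0,-5],"dr": [0,0,0],"gripper": 4},
  {"slide": [0,0,-10],"dr": [0,0,0],"gripper": 4},
  {"slide": [-40.3,2.9,-12],"dr": [0,0,0],"gripper": 4},
  {"slide": [-40.3,2.9,-12],"dr": [0,0,0],"gripper": 4},
  {"slide": [-40.3,2.9,-12],"dr": [0,0,0],"gripper": 4},
  {"slide": [-40.3,2.9,-12],"dr": [0,0,0],"gripper": 4},
  {"slide": [-40.3,2.9,-12],"dr": [0,0,0],"gripper": 4},
  {"slide": [-40.3,2.9,-12],"dr": [0,0,0],"gripper": 4},
  {"slide": [-40.3,2.9,-12],"dr": [0,0,0],"gripper": 4},
  {"slide": [-40.3,2.9,-12],"dr": [0,0,0],"gripper": 4},
])

```text
time: 13.48
tool_pos: [0.5868, -0.1808, 0.2015]
orientation: [2.176, 2.264, 0.0]
ft_force: [-0.4, 0.4, -0.6]
finger_gap: 0.0505
gripper_force: 62.9
```

Run:
```python
from h import *
s=arm.state();print(s['tool_pos'],s['finger_gap'])
go(.588,-.179,.0234,.047)
```

```text
[ 0.58684472 -0.18083373  0.20151607] 0.05049992387216787
[[0.19, 0.11, 17.81], [0.001, 0.001, -0.008]]
```

Request:
step_arm([
  {"slide": [0.1,0.1,6],"dr": [0,0,0],"gripper": 4},
  {"slide": [0.1,0.1,12],"dr": [0,0,0],"gripper": 4},
  {"slide": [0.1,0.1,16],"dr": [0,0,0],"gripper": 4},
  {"slide": [0.1,0.1,17.4],"dr": [0,0,0],"gripper": 4},
  {"slide": [0.1,0.1,17.8],"dr": [0,0,0],"gripper": 4},
  {"slide": [0.1,0.1,17.8],"dr": [0,0,0],"gripper": 4},
])

```text
time: 14.22
tool_pos: [0.5891, -0.1775, 0.0252]
orientation: [2.171, 2.267, 0.002]
ft_force: [0.6, -0.2, -0.2]
finger_gap: 0.0507
gripper_force: 62.9
```

Request:
step_arm([
  {"slide": [0,0,0.1],"dr": [0,0,0],"gripper": 4},
  {"slide": [0,0,0.1],"dr": [0,0,0],"gripper": 4},
])

```text
time: 14.48
tool_pos: [0.5884, -0.1776, 0.0235]
orientation: [2.172, 2.267, 0.001]
ft_force: [-0.2, 0.2, -1.3]
finger_gap: 0.0507
gripper_force: 62.9
```

Request:
step_arm([
  {"slide": [0,0,0.1],"dr": [0,0,0],"gripper": 4},
  {"slide": [0,0,0.2],"dr": [0,0,0],"gripper": 4},
  {"slide": [0,0,0.2],"dr": [0,0,0],"gripper": 4},
])

```text
time: 14.85
tool_pos: [0.5884, -0.1777, 0.0233]
orientation: [2.172, 2.267, 0.001]
ft_force: [-4.3, 1.8, 13.7]
finger_gap: 0.0507
gripper_force: 64.5
```

Request:
step_arm([
  {"slide": [0,0,-0.1],"dr": [0,0,0],"gripper": 4},
  {"slide": [0,0,-0.1],"dr": [0,0,0],"gripper": 6.4},
  {"slide": [0,0,-0.1],"dr": [0,0,0],"gripper": 6.4},
  {"slide": [0,0,-0.1],"dr": [0,0,0],"gripper": 6.4},
  {"slide": [0,0,-5],"dr": [0,0,0],"gripper": 6.4},
  {"slide": [0,0,-11],"dr": [0,0,0],"gripper": 6.4},
  {"slide": [-7,-6,-17],"dr": [0,0,0],"gripper": 6.4},
  {"slide": [-15,-11,-25],"dr": [0,0,0],"gripper": 6.4},
  {"slide": [-15,-11,-25],"dr": [0,0,0],"gripper": 6.4},
  {"slide": [-15,-11,-25],"dr": [0,0,0],"gripper": 6.4},
])

```text
time: 16.1
tool_pos: [0.4832, -0.3337, 0.2722]
orientation: [2.173, 2.266, -0.0]
ft_force: [1.0, -1.3, -0.7]
finger_gap: 0.0639
gripper_force: 0.0
```

Request:
step_arm([
  {"slide": [0,0,0],"dr": [0,0,0],"gripper": 6.4},
  {"slide": [0,0,0],"dr": [0,0,0],"gripper": 6.4},
])

```text
time: 16.35
tool_pos: [0.4841, -0.3313, 0.2695]
orientation: [-2.172, -2.268, -0.001]
ft_force: [1.5, 0.3, 0.4]
finger_gap: 0.0643
gripper_force: 0.0
```

Run:
```python
from h import *
s=arm.state();print(s['tool_pos'],s['joint_pos'].round(2))
f=cam("wrist");save("w5",f['frame'],1.25);np.save("w5.npy",f['world_from_camera'])
```

```text
[ 0.48408231 -0.33134436  0.26952323] [-0.71  0.4   0.19  1.36  0.    0.82]
```

View pics/w5.png

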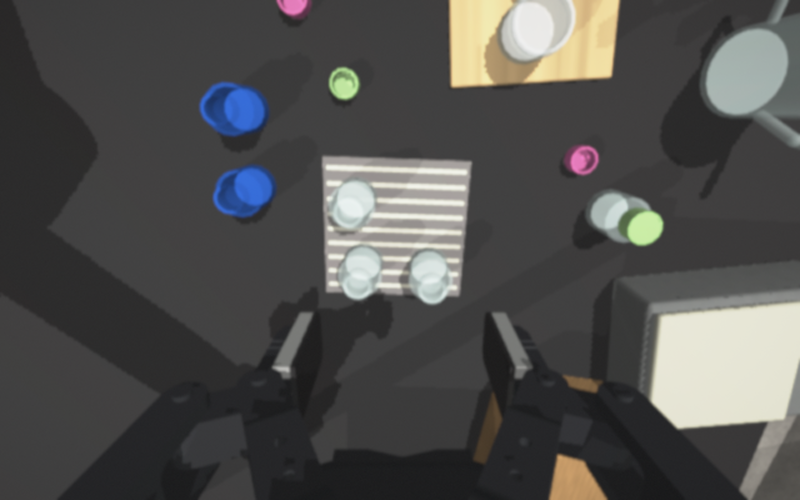

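The wrist picture shows the three bottles with necks at (433,289), (357,285) and (348,212). The blue ones are at (240,110) and (245,190), and the sealed one at (640,225). Jar 2 is upright on the board at (535,28).

Run:
```python
from h import *
f=dict(world_from_camera=np.load("w5.npy"),f=200/np.tan(np.radians(64.8299/2)),cx=321.56,cy=196.01)
for p,b in[((433,289),(429,264)),((357,285),(362,264)),((348,212),(356,198))]:
    print(ray(f,np.array(p)/1.25,.068).round(4),ray(f,np.array(b)/1.25,.005).round(4))
for P in[(.513,-.4065),(.441,-.4045),(.434,-.332)]:print([(proj(f,(*P,z))*1.25).round() for z in(.068,.004)])
```

```text
[ 0.5149 -0.405   0.068 ] [ 0.5151 -0.4046  0.005 ]
[ 0.4437 -0.4041  0.068 ] [ 0.4423 -0.4078  0.005 ]
[ 0.4354 -0.3345  0.068 ] [ 0.4354 -0.3352  0.005 ]
[array([431., 290.]), array([427., 265.])]
[array([354., 285.]), array([361., 261.])]
[array([346., 209.]), array([355., 195.])]
```

Run:
```python
from h import *
go(.435,-.334,.10,.047);go(.435,-.334,.017,.047)
```

```text
[[-0.14, -4.89, 16.91], [-0.001, -0.002, -0.003]]
[[-0.16, -4.88, 25.21], [-0.001, -0.002, -0.003]]
```

Request:
step_arm([
  {"slide": [-0.2,-4.9,6],"dr": [0,0,0],"gripper": 6},
  {"slide": [-0.2,-4.9,11],"dr": [0,0,0],"gripper": 6},
  {"slide": [-0.2,-4.9,16],"dr": [0,0,0],"gripper": 6},
  {"slide": [-0.2,-4.9,19],"dr": [0,0,0],"gripper": 6},
  {"slide": [-0.2,-4.9,22],"dr": [0,0,0],"gripper": 6},
  {"slide": [-0.2,-4.9,25],"dr": [0,0,0],"gripper": 6},
  {"slide": [-0.2,-4.9,25.2],"dr": [0,0,0],"gripper": 6},
  {"slide": [-0.2,-4.9,25.2],"dr": [0,0,0],"gripper": 3.4},
  {"slide": [-0.2,-4.9,25.2],"dr": [0,0,0],"gripper": 3.4},
  {"slide": [-0.2,-4.9,25.2],"dr": [0,0,0],"gripper": 3.4},
])

```text
time: 17.65
tool_pos: [0.4359, -0.3365, 0.0193]
orientation: [2.172, 2.267, 0.0]
ft_force: [-0.8, 0.0, -0.7]
finger_gap: 0.0426
gripper_force: 60.8
```

Run:
```python
from h import *
s=arm.state();print(s['tool_pos'],s['finger_gap'],s['gripper_force'])
go(.570,.3125,.22,.047)
```

```text
[ 0.43593553 -0.33649185  0.01934208] 0.04259300692409824 60.79716682434082
[[64.23, 16.22, -20.13], [0.001, 0.001, -0.004]]
```

Request:
step_arm([
  {"slide": [0,0,-6],"dr": [0,0,0],"gripper": 3.4},
  {"slide": [0,0,-12],"dr": [0,0,0],"gripper": 3.4},
  {"slide": [64.2,16.2,-20],"dr": [0,0,0],"gripper": 3.4},
  {"slide": [64.2,16.2,-20],"dr": [0,0,0],"gripper": 3.4},
  {"slide": [64.2,16.2,-20],"dr": [0,0,0],"gripper": 3.4},
  {"slide": [64.2,16.2,-20],"dr": [0,0,0],"gripper": 3.4},
  {"slide": [64.2,16.2,-20],"dr": [0,0,0],"gripper": 3.4},
  {"slide": [64.2,16.2,-20],"dr": [0,0,0],"gripper": 3.4},
  {"slide": [64.2,16.2,-20],"dr": [0,0,0],"gripper": 3.4},
  {"slide": [64.2,16.2,-20],"dr": [0,0,0],"gripper": 3.4},
])

```text
time: 18.9
tool_pos: [0.5363, 0.1521, 0.1994]
orientation: [2.172, 2.268, 0.002]
ft_force: [1.4, -1.0, -0.4]
finger_gap: 0.0428
gripper_force: 61.3
```

Run:
```python
from h import *
s=arm.state();print(s['tool_pos'],s['finger_gap'],s['joint_pos'].round(2))
go(.570,.3125,.22,.047)
```

```text
[0.53630177 0.15210424 0.19943076] 0.042812644743496296 [ 0.16  0.35 -0.06  1.16 -0.    1.69]
[[15.88, 4.06, -2.05], [0.002, -0.0, -0.004]]
```

Request:
step_arm([
  {"slide": [15.9,4.0,-1],"dr": [0,0,0],"gripper": 3.4},
  {"slide": [15.9,4.0,-1],"dr": [0,0,0],"gripper": 3.4},
  {"slide": [15.9,4.0,-1],"dr": [0,0,0],"gripper": 3.4},
  {"slide": [15.9,4.0,-1],"dr": [0,0,0],"gripper": 3.4},
  {"slide": [15.9,4.0,-1],"dr": [0,0,0],"gripper": 3.4},
])

```text
time: 19.52
tool_pos: [0.5689, 0.3102, 0.2085]
orientation: [2.173, 2.268, -0.001]
ft_force: [-1.3, -0.2, -0.7]
finger_gap: 0.0428
gripper_force: 61.3
```

Run:
```python
from h import *
s=arm.state();print(s['tool_pos'])
go(.570,.3125,.0833,.047)
```

```text
[0.56887485 0.31018091 0.20847051]
[[0.23, 0.12, 12.52], [-0.0, 0.0, -0.004]]
```

Request:
step_arm([
  {"slide": [0.2,0.1,6],"dr": [0,0,0],"gripper": 3.4},
  {"slide": [0.2,0.1,10.5],"dr": [0,0,0],"gripper": 3.4},
  {"slide": [0.2,0.1,12],"dr": [0,0,0],"gripper": 3.4},
  {"slide": [0.2,0.1,12.5],"dr": [0,0,0],"gripper": 3.4},
  {"slide": [0.2,0.1,12.5],"dr": [0,0,0],"gripper": 3.4},
])

```text
time: 20.15
tool_pos: [0.5712, 0.3128, 0.0853]
orientation: [2.173, 2.267, 0.004]
ft_force: [-0.1, 0.3, -0.8]
finger_gap: 0.0427
gripper_force: 61.3
```

Request:
step_arm([
  {"slide": [0,0,0.1],"dr": [0,0,0],"gripper": 3.4},
  {"slide": [0,0,0.1],"dr": [0,0,0],"gripper": 3.4},
])

```text
time: 20.4
tool_pos: [0.5707, 0.3131, 0.0837]
orientation: [2.173, 2.268, 0.003]
ft_force: [-0.5, 0.1, 0.0]
finger_gap: 0.0429
gripper_force: 61.3
```

Request:
step_arm([
  {"slide": [0,0,0.1],"dr": [0,0,0],"gripper": 3.4},
  {"slide": [0,0,0.15],"dr": [0,0,0],"gripper": 3.4},
  {"slide": [0,0,0.15],"dr": [0,0,0],"gripper": 3.4},
])

```text
time: 20.78
tool_pos: [0.5702, 0.3129, 0.0816]
orientation: [2.173, 2.269, 0.002]
ft_force: [-0.7, -0.2, 3.9]
finger_gap: 0.0428
gripper_force: 61.8
```

Request:
step_arm([
  {"slide": [0,0,0],"dr": [0,0,0],"gripper": 6},
  {"slide": [0,0,0],"dr": [0,0,0],"gripper": 6},
  {"slide": [0,0,0],"dr": [0,0,0],"gripper": 6},
  {"slide": [0,0,-6],"dr": [0,0,0],"gripper": 6},
  {"slide": [0,0,-12],"dr": [0,0,0],"gripper": 6},
  {"slide": [0,0,-15],"dr": [0,0,0],"gripper": 6},
])

```text
time: 21.52
tool_pos: [0.5712, 0.3133, 0.235]
orientation: [2.172, 2.267, 0.008]
ft_force: [0.2, 0.4, -0.1]
finger_gap: 0.06
gripper_force: 0.0
```

Run:
```python
from h import *
s=arm.state();print(s['tool_pos'])
go(.49,-.30,.25,.847)
f=cam("top");im=f['frame'];save("top3",im[110:330,180:540],2.2)
```

```text
[0.57120134 0.31330139 0.23500497]
[[-60.92, -10.74, -1.68], [0.006, 0.0, -0.804]]
```

View pics/top3.png

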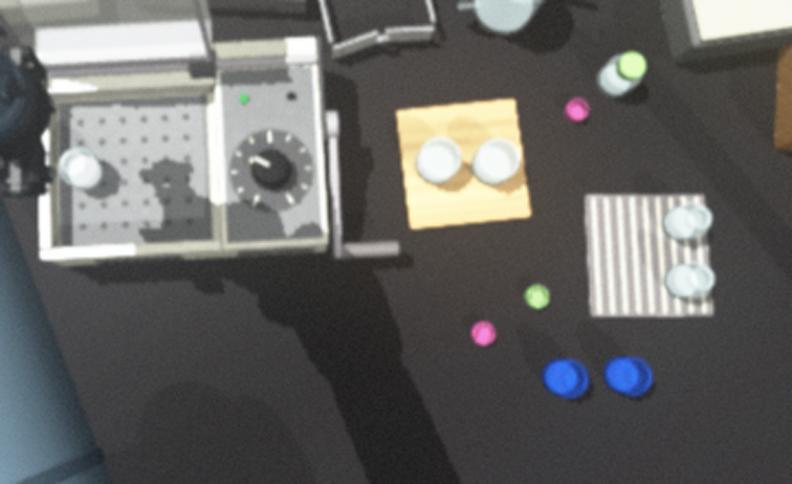

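The top picture shows both jars upright on the board, bottle 1 standing in the chamber at (80,168), and the other two unmoved on the mat at (688,220) and (690,281). I move on to the next bottle.

Run:
```python
from h import *
f=cam("top");np.save("ref.npy",f['frame'])
go(.514,-.405,.16,.847)
```

```text
[[-71.58, -8.97, 7.28], [0.009, 0.0, -0.804]]
```

Request:
step_arm([
  {"slide": [-71.6,-9.0,0],"dr": [0,0,-0.8],"gripper": 6},
  {"slide": [-71.6,-9.0,0],"dr": [0,0,-0.8],"gripper": 6},
  {"slide": [-71.6,-9.0,0],"dr": [0,0,-0.8],"gripper": 6},
  {"slide": [-71.6,-9.0,0],"dr": [0,0,-0.8],"gripper": 6},
  {"slide": [-71.6,-9.0,0],"dr": [0,0,-0.8],"gripper": 6},
  {"slide": [-71.6,-9.0,0],"dr": [0,0,-0.8],"gripper": 6},
  {"slide": [-71.6,-9.0,0],"dr": [0,0,-0.8],"gripper": 6},
  {"slide": [-71.6,-9.0,0],"dr": [0,0,-0.8],"gripper": 6},
  {"slide": [-71.6,-9.0,0],"dr": [0,0,-0.8],"gripper": 6},
  {"slide": [-71.6,-9.0,0],"dr": [0,0,-0.8],"gripper": 6},
])

```text
time: 22.88
tool_pos: [0.5187, -0.3006, 0.2291]
orientation: [-1.118, -2.934, -0.001]
ft_force: [1.6, -0.1, -0.4]
finger_gap: 0.0599
gripper_force: 0.0
```

Request:
step_arm([
  {"slide": [0,0,0],"dr": [0,0,0],"gripper": 6},
  {"slide": [0,0,0],"dr": [0,0,0],"gripper": 6},
])

```text
time: 23.12
tool_pos: [0.5191, -0.2985, 0.2294]
orientation: [-1.118, -2.933, -0.002]
ft_force: [-0.2, 0.3, 0.5]
finger_gap: 0.0601
gripper_force: 0.0
```

Run:
```python
from h import *
s=arm.state();print(s['tool_pos'],s['joint_pos'].round(2))
f=cam("wrist");np.save("w6.npy",f['world_from_camera']);save("w6",f['frame'])
for P in[(.514,-.405),(.4425,-.405)]:print([(proj(f,(*P,z))).round() for z in(.068,.004)])
d=np.abs(cam("top")['frame'].astype(int)-np.load("ref.npy")).max(2)[110:330,340:540];print(np.argwhere(d>60).shape)
go(.514,-.405,.0185,.847)
```

```text
[ 0.51905364 -0.29846406  0.22935383] [-0.63  0.43  0.14  1.28  0.    0.1 ]
[array([243., 242.]), array([256., 218.])]
[array([191., 193.]), array([212., 177.])]
(3734, 2)
[[-6.76, -8.42, 21.15], [0.0, -0.002, -0.002]]
```

```bash
cat >> h.py <<'E'
def glass(im,amin=150):
    a=cv2.GaussianBlur(im,(5,5),0).astype(int);m=((a[:,:,1]-a[:,:,0]>8)&(a[:,:,2]-a[:,:,1]<25)&(a[:,:,1]>110)&(a[:,:,1]-a[:,:,2]<15)).astype(np.uint8)
    n,_,st,c=cv2.connectedComponentsWithStats(m)
    return [(c[i].round().tolist(),st[i].tolist()) for i in range(1,n) if st[i][4]>amin]
E
python3 - <<'E'
from h import *
im=cv2.imread("pics/w6.png")[:,:,::-1]
for g in glass(im):print(g)
E
```

```text
([203.0, 185.0], [179, 163, 50, 44, 1567])
([249.0, 229.0], [230, 206, 40, 48, 1315])
([520.0, 273.0], [491, 247, 60, 62, 2352])
([615.0, 289.0], [590, 274, 41, 30, 216])
([381.0, 293.0], [377, 277, 10, 36, 156])
```

Request:
step_arm([
  {"slide": [-6.8,-8.4,4],"dr": [0,0,0],"gripper": 6},
  {"slide": [-6.8,-8.4,8],"dr": [0,0,0],"gripper": 6},
  {"slide": [-6.8,-8.4,10],"dr": [0,0,0],"gripper": 6},
  {"slide": [-6.8,-8.4,13],"dr": [0,0,0],"gripper": 6},
  {"slide": [-6.8,-8.4,16.5],"dr": [0,0,0],"gripper": 6},
  {"slide": [-6.8,-8.4,19.5],"dr": [0,0,0],"gripper": 6},
  {"slide": [-6.8,-8.4,21.1],"dr": [0,0,0],"gripper": 6},
  {"slide": [-6.8,-8.4,21.1],"dr": [0,0,0],"gripper": 3.4},
  {"slide": [-6.8,-8.4,21.1],"dr": [0,0,0],"gripper": 3.4},
  {"slide": [-6.8,-8.4,21.1],"dr": [0,0,0],"gripper": 3.4},
])

```text
time: 24.48
tool_pos: [0.5156, -0.4077, 0.0213]
orientation: [1.117, 2.934, -0.001]
ft_force: [0.1, 0.2, -1.1]
finger_gap: 0.0427
gripper_force: 60.8
```

Run:
```python
from h import *
s=arm.state();print(s['tool_pos'],s['finger_gap'],s['gripper_force'])
go(.5725,.2545,.22,.047)
```

```text
[ 0.51555325 -0.40768338  0.02134663] 0.042694367032248895 60.79704523086548
[[39.74, 53.23, -19.97], [0.001, 0.002, 0.796]]
```

Request:
step_arm([
  {"slide": [0,0,-6],"dr": [0,0,0],"gripper": 3.4},
  {"slide": [0,0,-12],"dr": [0,0,0],"gripper": 3.4},
  {"slide": [35.7,49,-19],"dr": [0,0,0.79],"gripper": 3.4},
  {"slide": [35.7,49,-19],"dr": [0,0,0.79],"gripper": 3.4},
  {"slide": [35.7,49,-19],"dr": [0,0,0.79],"gripper": 3.4},
  {"slide": [35.7,49,-19],"dr": [0,0,0.79],"gripper": 3.4},
  {"slide": [35.7,49,-19],"dr": [0,0,0.79],"gripper": 3.4},
  {"slide": [35.7,49,-19],"dr": [0,0,0.79],"gripper": 3.4},
  {"slide": [35.7,49,-19],"dr": [0,0,0.79],"gripper": 3.4},
  {"slide": [35.7,49,-19],"dr": [0,0,0.79],"gripper": 3.4},
])

```text
time: 25.72
tool_pos: [0.5634, 0.0842, 0.1982]
orientation: [2.161, 2.278, 0.003]
ft_force: [1.4, -0.9, -1.0]
finger_gap: 0.0428
gripper_force: 61.3
```

Run:
```python
from h import *
s=arm.state();print(s['tool_pos'],s['finger_gap'],s['gripper_force'])
go(.575,.1965,.2,.047)
```

```text
[0.5633781  0.08424857 0.19816138] 0.04275877578364695 61.31105661392212
[[11.15, 1.75, -0.18], [0.003, 0.0, 0.006]]
```

Request:
step_arm([
  {"slide": [11.1,1.7,-0.5],"dr": [0,0,0],"gripper": 3.4},
  {"slide": [11.1,1.7,-0.5],"dr": [0,0,0],"gripper": 3.4},
  {"slide": [11.1,1.7,-0.5],"dr": [0,0,0],"gripper": 3.4},
  {"slide": [11.1,1.7,-0.5],"dr": [0,0,0],"gripper": 3.4},
])

```text
time: 26.22
tool_pos: [0.5741, 0.1938, 0.2022]
orientation: [2.161, 2.279, 0.0]
ft_force: [-0.4, -1.0, -1.8]
finger_gap: 0.0426
gripper_force: 61.3
```

Run:
```python
from h import *
s=arm.state();print(s['tool_pos'],s['finger_gap'],s['joint_velocities'].round(2))
go(.575,.1965,.0853,.047)
```

```text
[0.57410394 0.19381455 0.20217957] 0.042644395390084106 [-0.03 -0.   -0.01 -0.    0.    0.  ]
[[0.27, 0.09, 11.69], [0.001, 0.0, 0.006]]
```

Request:
step_arm([
  {"slide": [0.2,0.1,5.5],"dr": [0,0,0],"gripper": 3.4},
  {"slide": [0.2,0.1,10],"dr": [0,0,0],"gripper": 3.4},
  {"slide": [0.2,0.1,11.4],"dr": [0,0,0],"gripper": 3.4},
  {"slide": [0.2,0.1,11.7],"dr": [0,0,0],"gripper": 3.4},
  {"slide": [0.2,0.1,11.7],"dr": [0,0,0],"gripper": 3.4},
])

```text
time: 26.85
tool_pos: [0.5764, 0.196, 0.0866]
orientation: [2.162, 2.277, 0.004]
ft_force: [0.2, -0.7, -1.1]
finger_gap: 0.0427
gripper_force: 61.3
```

Request:
step_arm([
  {"slide": [0,0,0.1],"dr": [0,0,0],"gripper": 3.4},
  {"slide": [0,0,0.2],"dr": [0,0,0],"gripper": 3.4},
  {"slide": [0,0,0.2],"dr": [0,0,0],"gripper": 3.4},
])

```text
time: 27.22
tool_pos: [0.5751, 0.1963, 0.0831]
orientation: [2.161, 2.28, 0.001]
ft_force: [-0.2, -0.5, -1.0]
finger_gap: 0.0429
gripper_force: 61.3
```

Request:
step_arm([
  {"slide": [0,0,0.1],"dr": [0,0,0],"gripper": 3.4},
  {"slide": [0,0,0.2],"dr": [0,0,0],"gripper": 3.4},
  {"slide": [0,0,0.2],"dr": [0,0,0],"gripper": 3.4},
])

```text
time: 27.6
tool_pos: [0.575, 0.1962, 0.0819]
orientation: [2.161, 2.279, 0.001]
ft_force: [-3.1, -0.8, 7.0]
finger_gap: 0.0428
gripper_force: 62.2
```

Contact. I release, rise, and go back to the mat for the third bottle.

Request:
step_arm([
  {"slide": [0,0,0],"dr": [0,0,0],"gripper": 6},
  {"slide": [0,0,0],"dr": [0,0,0],"gripper": 6},
  {"slide": [0,0,0],"dr": [0,0,0],"gripper": 6},
  {"slide": [0,0,-6],"dr": [0,0,0],"gripper": 6},
  {"slide": [0,0,-12],"dr": [0,0,0],"gripper": 6},
  {"slide": [0,0,-15],"dr": [0,0,0],"gripper": 6},
])

```text
time: 28.35
tool_pos: [0.5763, 0.1965, 0.2346]
orientation: [2.16, 2.277, 0.007]
ft_force: [-0.5, -0.1, 0.4]
finger_gap: 0.0602
gripper_force: 0.0
```

Run:
```python
from h import *
s=arm.state();print(s['tool_pos'])
go(.45,-.33,.235,.047)
f=cam("top");a=f['frame']
for g in glass(a,40):print(g)
print("ref");
for g in glass(np.load("ref.npy"),40):print(g)
```

```text
[0.5763148  0.19650591 0.23458371]
[[-51.91, -15.4, -0.18], [0.005, -0.001, 0.006]]
([212.0, 222.0], [140, 41, 142, 359, 27116])
([254.0, 70.0], [246, 62, 15, 12, 43])
([291.0, 73.0], [283, 65, 14, 12, 50])
([307.0, 98.0], [300, 91, 14, 11, 45])
([411.0, 109.0], [390, 95, 46, 29, 681])
([459.0, 146.0], [452, 135, 19, 18, 142])
([493.0, 237.0], [483, 230, 22, 15, 268])
([336.0, 380.0], [306, 370, 62, 22, 773])
ref
([130.0, 228.0], [25, 41, 231, 359, 29232])
([291.0, 73.0], [284, 64, 13, 13, 46])
([411.0, 109.0], [390, 90, 46, 34, 707])
([307.0, 98.0], [300, 92, 14, 11, 44])
([459.0, 146.0], [452, 135, 19, 18, 141])
([493.0, 210.0], [482, 203, 22, 16, 206])
([494.0, 237.0], [483, 230, 22, 15, 211])
([329.0, 382.0], [302, 370, 60, 30, 837])
```

Run:
```python
from h import *
go(.443,-.404,.235,.047)
```

```text
[[-59.28, -16.62, 0.02], [0.01, -0.002, 0.006]]
```

Request:
step_arm([
  {"slide": [-51.9,-15.4,0],"dr": [0,0,0],"gripper": 6},
  {"slide": [-51.9,-15.4,0],"dr": [0,0,0],"gripper": 6},
  {"slide": [-51.9,-15.4,0],"dr": [0,0,0],"gripper": 6},
  {"slide": [-51.9,-15.4,0],"dr": [0,0,0],"gripper": 6},
  {"slide": [-51.9,-15.4,0],"dr": [0,0,0],"gripper": 6},
  {"slide": [-51.9,-15.4,0],"dr": [0,0,0],"gripper": 6},
  {"slide": [-51.9,-15.4,0],"dr": [0,0,0],"gripper": 6},
  {"slide": [-51.9,-15.4,0],"dr": [0,0,0],"gripper": 6},
  {"slide": [-51.9,-15.4,0],"dr": [0,0,0],"gripper": 6},
  {"slide": [-51.9,-15.4,0],"dr": [0,0,0],"gripper": 6},
])

```text
time: 29.65
tool_pos: [0.4476, -0.3331, 0.2299]
orientation: [-2.167, -2.274, 0.0]
ft_force: [0.5, -0.0, 0.7]
finger_gap: 0.0599
gripper_force: 0.0
```

Run:
```python
from h import *
s=arm.state();print(s['tool_pos'])
f=cam("wrist");f['cx']
for P in[(.443,-.405)]:print([(proj(f,(*P,z))).round() for z in(.068,.004)])
for g in glass(f['frame']):print(g)
go(.443,-.405,.0195,.047)
```

```text
[ 0.44763683 -0.33305268  0.22988165]
[array([315., 244.]), array([316., 220.])]
([634.0, 65.0], [626, 37, 14, 53, 501])
([541.0, 179.0], [518, 161, 59, 44, 1208])
([316.0, 231.0], [298, 207, 36, 49, 1306])
[[-7.36, -0.87, 21.04], [-0.0, -0.001, 0.003]]
```

Still in place: predicted (315,232), seen (316,231). I grasp it.

Request:
step_arm([
  {"slide": [-7.4,-0.8,4],"dr": [0,0,0],"gripper": 6},
  {"slide": [-7.4,-0.8,8],"dr": [0,0,0],"gripper": 6},
  {"slide": [-7.4,-0.8,10],"dr": [0,0,0],"gripper": 6},
  {"slide": [-7.4,-0.8,13],"dr": [0,0,0],"gripper": 6},
  {"slide": [-7.4,-0.8,16.5],"dr": [0,0,0],"gripper": 6},
  {"slide": [-7.4,-0.8,19.5],"dr": [0,0,0],"gripper": 6},
  {"slide": [-7.4,-0.8,21],"dr": [0,0,0],"gripper": 6},
  {"slide": [-7.4,-0.8,21],"dr": [0,0,0],"gripper": 3.4},
  {"slide": [-7.4,-0.8,21],"dr": [0,0,0],"gripper": 3.4},
  {"slide": [-7.4,-0.8,21],"dr": [0,0,0],"gripper": 3.4},
])

```text
time: 30.95
tool_pos: [0.4453, -0.4054, 0.0219]
orientation: [2.16, 2.278, -0.0]
ft_force: [-0.8, -0.3, -1.1]
finger_gap: 0.0425
gripper_force: 60.8
```

Run:
```python
from h import *
s=arm.state();print(s['tool_pos'],s['finger_gap'],s['gripper_force'])
go(.5725,.2545,.21,.047)
```

```text
[ 0.44534748 -0.40535719  0.02194724] 0.04251539507317429 60.81144690513611
[[65.18, 16.23, -18.9], [0.002, 0.002, 0.006]]
```

Request:
step_arm([
  {"slide": [0,0,-6],"dr": [0,0,0],"gripper": 3.4},
  {"slide": [0,0,-12],"dr": [0,0,0],"gripper": 3.4},
  {"slide": [5,1.2,-18],"dr": [0,0,0],"gripper": 3.4},
  {"slide": [65.2,16.2,-19.5],"dr": [0,0,0],"gripper": 3.4},
  {"slide": [65.2,16.2,-19.5],"dr": [0,0,0],"gripper": 3.4},
  {"slide": [65.2,16.2,-19.5],"dr": [0,0,0],"gripper": 3.4},
  {"slide": [65.2,16.2,-19.5],"dr": [0,0,0],"gripper": 3.4},
  {"slide": [65.2,16.2,-19.5],"dr": [0,0,0],"gripper": 3.4},
  {"slide": [65.2,16.2,-19.5],"dr": [0,0,0],"gripper": 3.4},
  {"slide": [65.2,16.2,-19.5],"dr": [0,0,0],"gripper": 3.4},
])

```text
time: 32.2
tool_pos: [0.5355, 0.0665, 0.2084]
orientation: [2.161, 2.278, 0.003]
ft_force: [1.2, -0.6, -0.3]
finger_gap: 0.0427
gripper_force: 61.3
```

Run:
```python
from h import *
s=arm.state();print(s['tool_pos'],s['finger_gap'],s['gripper_force'])
go(.5725,.2545,.21,.047)
```

```text
[0.53548232 0.0664576  0.20844005] 0.04273530093936008 61.32736086845398
[[18.58, 4.69, -0.15], [0.002, 0.0, 0.006]]
```

Request:
step_arm([
  {"slide": [18.6,4.7,-0.5],"dr": [0,0,0],"gripper": 3.4},
  {"slide": [18.6,4.7,-0.5],"dr": [0,0,0],"gripper": 3.4},
  {"slide": [18.6,4.7,-0.5],"dr": [0,0,0],"gripper": 3.4},
  {"slide": [18.6,4.7,-0.5],"dr": [0,0,0],"gripper": 3.4},
  {"slide": [18.6,4.7,-0.5],"dr": [0,0,0],"gripper": 3.4},
  {"slide": [18.6,4.7,-0.5],"dr": [0,0,0],"gripper": 3.4},
])

```text
time: 32.95
tool_pos: [0.572, 0.2513, 0.2126]
orientation: [2.164, 2.277, -0.0]
ft_force: [-0.0, 0.5, -1.0]
finger_gap: 0.0429
gripper_force: 61.4
```

Run:
```python
from h import *
s=arm.state();print(s['tool_pos'],s['finger_gap'],s['gripper_force'])
f=cam("wrist")
save("w7",f['frame'])
go(.5725,.2545,.0857,.047)
```

```text
[0.57198214 0.25128115 0.21258281] 0.04290518134670168 61.38694882392883
[[0.33, 0.07, 12.69], [0.0, 0.0, 0.004]]
```

View pics/w7.png

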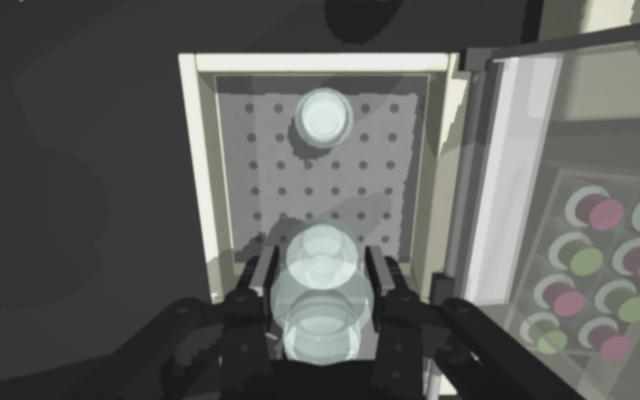

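Bottle 1 stands upright at (323,118), the middle of the chamber is free, and the held bottle is at (322,310). I lower it.

Request:
step_arm([
  {"slide": [0.2,0,5.5],"dr": [0,0,0],"gripper": 3.4},
  {"slide": [0.2,0,10.5],"dr": [0,0,0],"gripper": 3.4},
  {"slide": [0.2,0,12.3],"dr": [0,0,0],"gripper": 3.4},
  {"slide": [0.2,0,12.7],"dr": [0,0,0],"gripper": 3.4},
  {"slide": [0.2,0,12.7],"dr": [0,0,0],"gripper": 3.4},
])

```text
time: 33.62
tool_pos: [0.5726, 0.2542, 0.0862]
orientation: [2.163, 2.278, 0.002]
ft_force: [0.1, -0.2, -0.5]
finger_gap: 0.0429
gripper_force: 61.4
```

Request:
step_arm([
  {"slide": [0,0,0.1],"dr": [0,0,0],"gripper": 3.4},
  {"slide": [0,0,0.2],"dr": [0,0,0],"gripper": 3.4},
  {"slide": [0,0,0.2],"dr": [0,0,0],"gripper": 3.4},
])

```text
time: 34.0
tool_pos: [0.5722, 0.2549, 0.0837]
orientation: [2.161, 2.279, 0.001]
ft_force: [0.1, 0.5, -0.5]
finger_gap: 0.0427
gripper_force: 61.4
```

Request:
step_arm([
  {"slide": [0,0,0.1],"dr": [0,0,0],"gripper": 3.4},
  {"slide": [0,0,0.15],"dr": [0,0,0],"gripper": 3.4},
  {"slide": [0,0,0.15],"dr": [0,0,0],"gripper": 3.4},
])

```text
time: 34.38
tool_pos: [0.5721, 0.2549, 0.0829]
orientation: [2.161, 2.279, 0.002]
ft_force: [-1.9, -1.8, 5.7]
finger_gap: 0.0428
gripper_force: 62.2
```

Request:
step_arm([
  {"slide": [0,0,0],"dr": [0,0,0],"gripper": 6},
  {"slide": [0,0,0],"dr": [0,0,0],"gripper": 6},
  {"slide": [0,0,0],"dr": [0,0,0],"gripper": 6},
  {"slide": [0,0,-6],"dr": [0,0,0],"gripper": 6},
  {"slide": [0,0,-12],"dr": [0,0,0],"gripper": 6},
  {"slide": [0,0,-15],"dr": [0,0,0],"gripper": 6},
])

```text
time: 35.12
tool_pos: [0.5733, 0.2552, 0.2357]
orientation: [2.16, 2.278, 0.008]
ft_force: [0.7, 1.0, 0.0]
finger_gap: 0.0599
gripper_force: 0.0
```

Run:
```python
from h import *
s=arm.state();print(s['tool_pos'])
go(.480,-.031,.2,.047)
f=cam("top")
for g in glass(f['frame'][180:300,430:520],40):print(g)
```

```text
[0.57326333 0.25519947 0.23570455]
[[-28.09, -10.85, 3.47], [0.005, -0.001, 0.006]]
```

Request:
step_arm([
  {"slide": [-28.1,-10.9,0],"dr": [0,0,0],"gripper": 5},
  {"slide": [-28.1,-10.9,0],"dr": [0,0,0],"gripper": 5},
  {"slide": [-28.1,-10.9,0],"dr": [0,0,0],"gripper": 5},
  {"slide": [-28.1,-10.9,0],"dr": [0,0,0],"gripper": 5},
  {"slide": [-28.1,-10.9,3],"dr": [0,0,0],"gripper": 5},
  {"slide": [-28.1,-10.9,3],"dr": [0,0,0],"gripper": 5},
  {"slide": [-28.1,-10.9,3],"dr": [0,0,0],"gripper": 5},
])

```text
time: 36.05
tool_pos: [0.478, -0.0315, 0.2016]
orientation: [-2.162, -2.279, -0.001]
ft_force: [-0.4, 0.3, -0.4]
finger_gap: 0.0499
gripper_force: 0.0
```

Run:
```python
from h import *
s=arm.state();print(s['tool_pos'])
f=cam("wrist")
m=np.load("ref.npy");t=cam("top");
go(.480,-.031,.038,.047)
im=f['frame']; print(proj(f,(.480,-.031,.049)),proj(f,(.481,-.057,.049)),proj(f,(.478,.015,.049)))
u=t['frame'];gl=glass(u[140:240,180:285],30)
for g in gl:print(g)
# bar: scan brightness along image row at the predicted inner part
for P in[(.478,.005,.049),(.479,-.012,.049)]:
    p=proj(f,P).round().astype(int);row=im[p[1],p[0]-60:p[0]+60].mean(1);print(p,row[::3].round().astype(int).tolist())
```

```text
[ 0.47803034 -0.03147885  0.20164406]
[[-0.03, 0.07, 16.43], [0.002, -0.0, 0.008]]
[325.13921685 180.55848825] [324.64658189 206.30063106] [325.82581612 131.28790247]
[325 142] [76, 75, 76, 76, 75, 76, 76, 75, 75, 76, 76, 76, 76, 62, 51, 50, 52, 106, 150, 174, 182, 181, 161, 100, 51, 50, 50, 51, 50, 45, 44, 44, 44, 44, 44, 45, 49, 50, 51, 51]
[325 161] [75, 75, 75, 76, 76, 75, 75, 75, 75, 76, 76, 75, 76, 75, 52, 50, 53, 106, 154, 176, 183, 179, 158, 104, 76, 76, 76, 75, 74, 69, 69, 70, 67, 66, 66, 61, 63, 61, 51, 51]
```

Request:
step_arm([
  {"slide": [0,0.1,6],"dr": [0,0,0],"gripper": 5},
  {"slide": [0,0.1,11],"dr": [0,0,0],"gripper": 5},
  {"slide": [0,0.1,15],"dr": [0,0,0],"gripper": 5},
  {"slide": [0,0.1,16.4],"dr": [0,0,0],"gripper": 5},
  {"slide": [0,0.1,16.4],"dr": [0,0,0],"gripper": 5},
  {"slide": [0,0.1,16.4],"dr": [0,0,0],"gripper": 0.5},
  {"slide": [0,0.1,16.4],"dr": [0,0,0],"gripper": 0.5},
  {"slide": [0,0.1,16.4],"dr": [0,0,0],"gripper": 0.5},
])

```text
time: 37.15
tool_pos: [0.4809, -0.0318, 0.0395]
orientation: [2.16, 2.277, 0.004]
ft_force: [0.2, 1.4, 6.0]
finger_gap: 0.0164
gripper_force: 58.4
```

Request:
step_arm([
  {"slide": [0,-0.3,-1],"dr": [0,0,0],"gripper": 0.5},
  {"slide": [0,-0.6,-2],"dr": [0,0,0],"gripper": 0.5},
  {"slide": [0,-0.8,-3],"dr": [0,0,0],"gripper": 0.5},
  {"slide": [0,-0.9,-4],"dr": [0,0,0],"gripper": 0.5},
  {"slide": [0,-0.9,-5],"dr": [0,0,0],"gripper": 0.5},
  {"slide": [0,-0.9,-6],"dr": [0,0,0],"gripper": 0.5},
])

```text
time: 37.9
tool_pos: [0.4718, -0.0323, 0.0989]
orientation: [2.16, 2.277, 0.004]
ft_force: [3.4, 1.0, 0.0]
finger_gap: 0.016
gripper_force: 59.6
```

Request:
step_arm([
  {"slide": [0,0.1,-1],"dr": [0,0,0],"gripper": 0.5},
  {"slide": [0,0.3,-2],"dr": [0,0,0],"gripper": 0.5},
  {"slide": [0,0.5,-2.8],"dr": [0,0,0],"gripper": 0.5},
  {"slide": [0,0.7,-3.4],"dr": [0,0,0],"gripper": 0.5},
  {"slide": [0,0.7,-3.4],"dr": [0,0,0],"gripper": 0.5},
])

```text
time: 38.52
tool_pos: [0.4762, -0.032, 0.1324]
orientation: [-2.162, -2.279, 0.002]
ft_force: [-3.3, -2.4, 7.1]
finger_gap: 0.0156
gripper_force: 59.1
```

Request:
step_arm([
  {"slide": [0,0,0],"dr": [0,0,0],"gripper": 5},
  {"slide": [0,0,0],"dr": [0,0,0],"gripper": 5},
  {"slide": [0,0,0],"dr": [0,0,0],"gripper": 5},
  {"slide": [0,0,0],"dr": [0,0,0],"gripper": 5},
  {"slide": [0,0,-6],"dr": [0,0,0],"gripper": 5},
  {"slide": [0,0,-11],"dr": [0,0,0],"gripper": 5},
  {"slide": [0,0,-11],"dr": [0,0,0],"gripper": 5},
])

```text
time: 39.4
tool_pos: [0.4798, -0.0322, 0.2459]
orientation: [2.157, 2.274, 0.007]
ft_force: [-0.5, 0.4, 0.2]
finger_gap: 0.0498
gripper_force: 0.0
```

Run:
```python
from h import *
s=arm.state();print(s['tool_pos'],s['time'])
f=cam("top");im=f['frame'];save("top4",im[110:300,180:540],2.2)
# pointer angle
from math import *
c=proj(f,(.560,.0905,.135));print("knob",c);
# white pixels on knob top, as world coordinates
r=[]
for v in range(int(c[1])-14,int(c[1])+15):
  for u in range(int(c[0])-14,int(c[0])+15):
    P=ray(f,(u,v),.135)-np.array([.560,.0905,.135])
    if np.hypot(*P[:2])<.017:r.append((im[v,u].mean(),P[0],P[1]))
r=np.array(r);w=r[r[:,0]>110];print(len(r),len(w),w.mean(0),"ang cw from dryer x (deg)",degrees(-atan2(w[:,2].mean(),w[:,1].mean())+.047))
go(.560,.0905,.2,.047)
```

```text
[ 0.47980364 -0.03220871  0.24591416] 39.4
knob [303.33650824 186.72341052]
153 16 [1.65083333e+02 7.35971604e-03 8.71936130e-03] ang cw from dryer x (deg) -47.14052564608785
[[11.8, 8.77, 4.38], [0.005, 0.001, 0.006]]
```

View pics/top4.png

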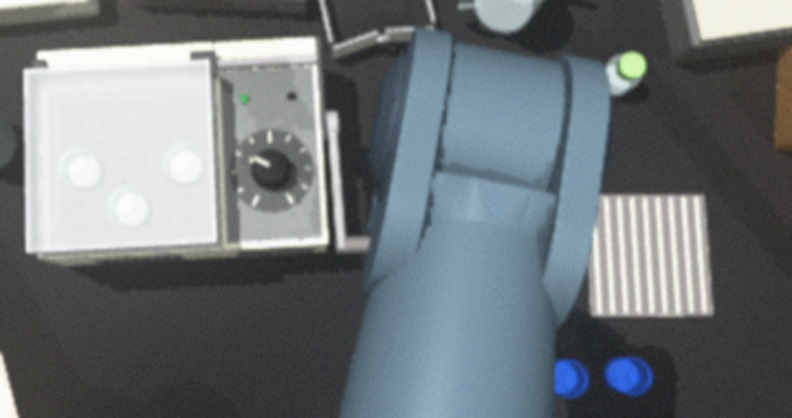

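The mat is empty, the dome is shut and the lever is up. Three bottles are in the chamber at (83,170), (186,165) and (130,208); the middle one has shifted toward the front. Next I go above the dial and measure its pointer.

Request:
step_arm([
  {"slide": [11.8,8.8,0],"dr": [0,0,0],"gripper": 5.2},
  {"slide": [11.8,8.8,3],"dr": [0,0,0],"gripper": 5.2},
  {"slide": [11.8,8.8,4.4],"dr": [0,0,0],"gripper": 5.2},
  {"slide": [11.8,8.8,4.4],"dr": [0,0,0],"gripper": 5.2},
  {"slide": [11.8,8.8,4.4],"dr": [0,0,0],"gripper": 5.2},
  {"slide": [11.8,8.8,4.4],"dr": [0,0,0],"gripper": 5.2},
])

```text
time: 40.2
tool_pos: [0.5584, 0.0898, 0.1985]
orientation: [2.163, 2.277, 0.001]
ft_force: [0.5, 0.4, 0.6]
finger_gap: 0.0523
gripper_force: 0.0
```

```bash
cat >> h.py <<'E'
def dial(f,C,z=.135,rmax=.019):
    """pointer: bright pixels on the knob's top; PCA direction, and ticks on the panel"""
    im=f['frame'].mean(2);n=80
    def rect(z,s,c=C):  # metric top view, s m/px; rows = -x, cols = -y
        g=np.array([[proj(f,(c[0]-(i-n)*s,c[1]-(j-n)*s,z)) for j in range(2*n+1)] for i in range(2*n+1)],np.float32)
        return cv2.remap(im.astype(np.float32),g[:,:,0],g[:,:,1],1)
    A=rect(z,.0003);k=np.argwhere(A>120);P=np.stack([(n-k[:,0])*.0003,(n-k[:,1])*.0003],1)
    P=P[np.hypot(*P.T)<rmax];m=P.mean(0);d=np.linalg.svd(P-m,full_matrices=False)[2][0];d=d*np.sign(d@m)
    print("pointer mean",m.round(4),len(P),"pca cw from world x",np.degrees(-np.arctan2(d[1],d[0])).round(1),"by mean",np.degrees(-np.arctan2(m[1],m[0])).round(1))
    B=rect(.109,.0006,C);n_,l,st,c=cv2.connectedComponentsWithStats((B>cv2.blur(B,(15,15))+25).astype(np.uint8))
    for i in range(1,n_):
        q=(80-c[i][::-1])*.0006
        if .022<np.hypot(*q)<.034 and 8<st[i][4]<200:print("tick",q.round(4),np.hypot(*q).round(4),st[i][4],np.degrees(-np.arctan2(q[1],q[0])).round(1))
E
python3 - <<'E'
from h import *
s=arm.state();print(s['tool_pos'],s['joint_pos'].round(2))
f=cam("wrist");save("w8",f['frame'])
print(proj(f,(.56,.0905,.135)))
dial(f,(.56,.0905))
E
```

```text
[0.55844951 0.08982288 0.19847434] [ 0.05  0.37 -0.03  1.16 -0.    1.57]
[325.81265868 216.21797606]
pointer mean [0.0077 0.0098] 637 pca cw from world x -64.5 by mean -51.9
tick [0.0142 0.0219] 0.0261 100 -57.0
tick [-0.0284 -0.0178] 0.0335 128 147.9
```

```bash
cat > t.py <<'E'
from h import *
def ticks(f,C):
    im=f['frame'].mean(2).astype(np.float32);n=100;s=.0004
    g=np.array([[proj(f,(C[0]-(i-n)*s,C[1]-(j-n)*s,.109)) for j in range(2*n+1)] for i in range(2*n+1)],np.float32)
    B=cv2.remap(im,g[:,:,0],g[:,:,1],1);cv2.imwrite("pics/rect.png",B)
    T=cv2.morphologyEx(B,cv2.MORPH_TOPHAT,np.ones((17,17)))
    n_,l,st,c=cv2.connectedComponentsWithStats((T>30).astype(np.uint8));Q=[]
    for i in range(1,n_):
        q=(n-c[i][::-1])*s
        if 15<st[i][4]<250:Q.append([*q,st[i][4]]);
    return np.array(Q)
if __name__=="__main__":
    f=cam("wrist")
    for q in ticks(f,(.56,.0905)):print(q.round(4),np.hypot(*q[:2]).round(4),np.degrees(-np.arctan2(q[1],q[0])).round(1))
    print(cv2.HoughCircles(cv2.cvtColor(f['frame'],7),cv2.HOUGH_GRADIENT,1.2,40,param1=80,param2=18,minRadius=20,maxRadius=70))
E
python3 t.py
```

```text
[3.79e-02 2.54e-02 1.33e+02] 0.0456 -33.9
[3.80e-02 5.00e-03 1.28e+02] 0.0383 -7.5
[ 3.88e-02 -1.49e-02  8.00e+01] 0.0415 21.0
[ 2.64e-02 -3.16e-02  1.84e+02] 0.0412 50.1
[ 0.0258 -0.0397 20.    ] 0.0474 57.0
[2.20e-02 3.85e-02 8.90e+01] 0.0444 -60.2
[ 6.10e-03 -3.76e-02  1.02e+02] 0.0381 80.8
[-1.51e-02 -3.40e-02  1.91e+02] 0.0372 113.9
[-1.86e-02  3.75e-02  1.50e+02] 0.0418 -116.5
[-1.93e-02 -3.97e-02  3.10e+01] 0.0441 115.9
[-3.96e-02  2.56e-02  3.10e+01] 0.0471 -147.1
[-3.98e-02 -1.83e-02  2.00e+01] 0.0438 155.4
[[[328.2      195.00002   60.08    ]
  [557.4      178.20001   64.04    ]
  [551.4      269.40002   69.32    ]
  [307.80002  291.        68.      ]
  [426.6      208.20001   66.68001 ]
  [359.40002  299.40002   60.08    ]
  [305.40002  247.8       69.32    ]
  [424.2      328.2       68.      ]
  [503.40002  191.40001   66.68001 ]
  [274.2      207.00002   60.08    ]
  [612.60004  207.00002   27.92    ]
  [285.       163.8       62.72    ]
  [355.80002  226.20001   56.120003]
  [271.80002  273.        36.32    ]
  [335.40002  335.40002   24.92    ]
  [348.6       61.80000
[... 395 characters left out ...]
   371.40002   53.840004]
  [585.        79.8       42.800003]
  [173.40001  329.40002   29.48    ]
  [185.40001  261.        47.120003]
  [403.80002  161.40001   42.68    ]
  [289.80002  333.        27.08    ]
  [546.60004  217.8       26.720001]
  [246.6      334.2       37.04    ]
  [599.4      167.40001   22.76    ]
  [232.20001   85.8       62.480003]
  [316.2      118.200005  39.920002]
  [192.6      173.40001   48.920002]
  [365.40002  145.8       29.      ]
  [245.40001  173.40001   25.28    ]
  [477.00003  144.6       21.92    ]
  [479.40002  383.40002   21.2     ]]][ WARN:0@0.586] global loadsave.cpp:1063 imwrite_ Unsupported depth image for selected encoder is fallbacked to CV_8U.
```

```bash
cat >> t.py <<'E'
from scipy.optimize import least_squares
def fit(Q,yaw=.047):
    best=None
    for off in[(0,0),(.004,0),(0,.004),(.004,.004),(0,-.004)]:
        P=Q[:,:2]
        def res(p):
            d=P-p[:2];a=-np.arctan2(d[:,1],d[:,0])-p[3];a=a-np.round(a/(np.pi/6))*np.pi/6
            return np.r_[(np.hypot(*d.T)-p[2]),a*p[2]]
        o=least_squares(res,[*off,.037,-yaw],loss="soft_l1",f_scale=.001)
        if best is None or o.cost<best.cost:best=o
    return best,res(best.x)
E
python3 - <<'E'
from t import *
f=cam("wrist");Q=ticks(f,(.56,.0905));Q=Q[Q[:,2]>60]
o,r=fit(Q);print("wrist",o.x.round(4),np.round(r,4))
C=np.array([.56,.0905])+o.x[:2];print(C)
t=cam("top");
if 1:
    import h
    Q=ticks(t,(.56,.0905));Q=Q[Q[:,2]>20];print(len(Q))
    if len(Q)>4:
        o,r=fit(Q);print("top",o.x.round(4),np.round(r,4))
dial(f,C)
E
```

```text
wrist [ 0.0034  0.0029  0.0405 -0.0563] [ 0.0006 -0.0059 -0.001   0.0009 -0.0004 -0.      0.0006  0.0004 -0.
 -0.0001 -0.0001 -0.0004  0.0005 -0.0002 -0.0001  0.0005]
[0.5634272  0.09336582][ WARN:0@0.650] global loadsave.cpp:1063 imwrite_ Unsupported depth image for selected encoder is fallbacked to CV_8U.
Traceback (most recent call last):
IndexError: too many indices for array: array is 1-dimensional, but 2 were indexed
```

```bash
python3 - <<'E' 2>/dev/null
from h import *
f=cam("wrist")
for C in [(.563,.092),(.5634,.0934)]: dial(f,C,rmax=.017)
print(arm.state()['tool_pos']);go(.563,.092,.16,.85)
E
```

```text
pointer mean [0.0048 0.0086] 685 pca cw from world x -63.8 by mean -60.9
tick [0.011  0.0203] 0.0231 100 -61.5
pointer mean [0.0047 0.0078] 759 pca cw from world x -64.0 by mean -59.0
[0.55867091 0.0903051  0.19832252]
[[0.15, 0.44, 3.83], [0.001, 0.0, -0.798]]
```

Request:
step_arm([
  {"slide": [0.1,0.4,2],"dr": [0,0,-0.8],"gripper": 5.2},
  {"slide": [0.1,0.4,2],"dr": [0,0,-0.8],"gripper": 5.2},
  {"slide": [0.1,0.4,2],"dr": [0,0,-0.8],"gripper": 5.2},
  {"slide": [0.1,0.4,2],"dr": [0,0,-0.8],"gripper": 5.2},
  {"slide": [0.1,0.4,2],"dr": [0,0,-0.8],"gripper": 5.2},
  {"slide": [0.1,0.4,4],"dr": [0,0,-0.8],"gripper": 5.2},
])

```text
time: 41.2
tool_pos: [0.5641, 0.0919, 0.1594]
orientation: [1.102, 2.938, 0.003]
ft_force: [0.6, 0.7, -0.2]
finger_gap: 0.0518
gripper_force: 0.0
```

```bash
python3 - <<'E' 2>/dev/null
from h import *
s=arm.state();print(s['tool_pos'],s['joint_pos'].round(2),s['ft_force']);go(.563,.092,.119,.85)
E
```

```text
[0.56413294 0.09191447 0.15937098] [ 0.05  0.4  -0.09  1.07  0.    0.77] [ 0.58576168  0.68475169 -0.20542303]
[[0.1, -0.08, 4.04], [0.003, 0.003, 0.003]]
```

Request:
step_arm([
  {"slide": [0,0,2],"dr": [0,0,0],"gripper": 5.2},
  {"slide": [0,0,3.5],"dr": [0,0,0],"gripper": 5.2},
  {"slide": [0,0,4],"dr": [0,0,0],"gripper": 5.2},
  {"slide": [0,0,4],"dr": [0,0,0],"gripper": 2.8},
  {"slide": [0,0,4],"dr": [0,0,0],"gripper": 2.8},
  {"slide": [0,0,4],"dr": [0,0,0],"gripper": 2.8},
])

```text
time: 41.95
tool_pos: [0.5642, 0.0943, 0.1183]
orientation: [1.101, 2.941, 0.009]
ft_force: [3.9, 6.2, -5.0]
finger_gap: 0.0363
gripper_force: 60.6
```

Request:
step_arm([
  {"slide": [0,0.2,0],"dr": [0,0,0.18],"gripper": 2.8},
  {"slide": [0,0.2,0],"dr": [0,0,0.36],"gripper": 2.8},
  {"slide": [0,0.2,0],"dr": [0,0,0.54],"gripper": 2.8},
  {"slide": [0,0.2,0],"dr": [0,0,0.72],"gripper": 2.8},
  {"slide": [0,0.2,0],"dr": [0,0,0.9],"gripper": 2.8},
  {"slide": [0,0.2,0],"dr": [0,0,1.08],"gripper": 2.8},
  {"slide": [0,0.2,0],"dr": [0,0,1.26],"gripper": 2.8},
  {"slide": [0,0.2,0],"dr": [0,0,1.44],"gripper": 2.8},
  {"slide": [0,0.2,0],"dr": [0,0,1.57],"gripper": 2.8},
  {"slide": [0,0.2,0],"dr": [0,0,1.57],"gripper": 2.8},
])

```text
time: 43.2
tool_pos: [0.566, 0.0946, 0.1184]
orientation: [-2.859, -1.3, -0.008]
ft_force: [5.1, 2.9, -5.9]
finger_gap: 0.0363
gripper_force: 60.6
```

Request:
step_arm([
  {"slide": [0,0,0],"dr": [0,0,0],"gripper": 2.8},
  {"slide": [0,0,0],"dr": [0,0,0],"gripper": 2.8},
])

```text
time: 43.45
tool_pos: [0.566, 0.0946, 0.1183]
orientation: [-2.859, -1.301, -0.007]
ft_force: [5.3, 2.8, -6.3]
finger_gap: 0.0363
gripper_force: 60.6
```

```bash
python3 - <<'E' 2>/dev/null
from h import *
s=arm.state();M=R.from_rotvec(s['orientation']).as_matrix();print(s['tool_pos'],s['ft_force'],s['ft_torque'],np.degrees(np.arctan2(M[1,1],M[0,1])))
M=R.from_rotvec([1.101,2.941,.009]).as_matrix();print(np.degrees(np.arctan2(M[1,1],M[0,1])))
E
```

```text
[0.56596514 0.0946184  0.11831531] [ 5.33476847  2.7768951  -6.27878771] [ 0.63767164 -0.84273468 -0.07057572] -41.05805011536874
48.95183271150826
```

Turned exactly 90°. I release, rise and measure from the same view as before.

Request:
step_arm([
  {"slide": [0,0,0],"dr": [0,0,0],"gripper": 5.2},
  {"slide": [0,0,0],"dr": [0,0,0],"gripper": 5.2},
  {"slide": [0,0,0],"dr": [0,0,0],"gripper": 5.2},
  {"slide": [0,0,-4],"dr": [0,0,0],"gripper": 5.2},
  {"slide": [0,0,-8],"dr": [0,0,-0.18],"gripper": 5.2},
  {"slide": [0,0,-8],"dr": [0,0,-0.36],"gripper": 5.2},
  {"slide": [0,0,-8],"dr": [0,0,-0.54],"gripper": 5.2},
  {"slide": [0,0,-8],"dr": [0,0,-0.77],"gripper": 5.2},
  {"slide": [0,0,-8],"dr": [0,0,-0.77],"gripper": 5.2},
  {"slide": [0,0,-8],"dr": [0,0,-0.77],"gripper": 5.2},
])

```text
time: 44.7
tool_pos: [0.5638, 0.0935, 0.1979]
orientation: [2.162, 2.279, 0.0]
ft_force: [1.0, 0.3, -0.3]
finger_gap: 0.052
gripper_force: 0.0
```

```bash
python3 - <<'E' 2>/dev/null
from t import *
f=cam("wrist");print(arm.state()['tool_pos'])
C=np.array([.563,.092]);Q=ticks(f,C);Q=Q[Q[:,2]>60];o,r=fit(Q);print(o.x.round(4),np.abs(r).round(4))
for q in Q:print((q[:2]-o.x[:2]).round(4),np.degrees(-np.arctan2(*(q[:2]-o.x[:2])[::-1])).round(1))
dial(f,(.563,.092),rmax=.017);dial(f,(.565,.0945),rmax=.017);dial(f,C+o.x[:2],rmax=.017)
save("w9",f['frame'][110:320,200:440],2.5)
E
```

```text
[0.56376197 0.09347374 0.19785015]
[ 0.0001  0.0015  0.0412 -0.058 ] [0.0014 0.0046 0.0004 0.0142 0.0006 0.     0.0013 0.0003 0.0001 0.0076
 0.0004 0.     0.0002 0.0013 0.0006 0.0009 0.0005 0.0004 0.0009 0.0069]
[0.0358 0.023 ] -32.8
[0.0365 0.0021] -3.3
[ 0.0373 -0.0185] 26.3
[ 0.0237 -0.0129] 28.5
[ 0.0234 -0.0346] 55.9
[0.0193 0.0364] -62.1
[ 0.0028 -0.0398] 85.9
[-0.0183 -0.0373] 116.1
[-0.0219  0.035 ] -122.0
[-0.0332  0.0357] -132.9
pointer mean [ 0.009  -0.0032] 746 pca cw from world x 26.8 by mean 19.7
tick [ 0.0241 -0.0112] 0.0266 46 25.0
pointer mean [ 0.0073 -0.0058] 775 pca cw from world x 26.4 by mean 38.7
tick [ 0.0222 -0.0137] 0.0261 50 31.8
pointer mean [ 0.0087 -0.0046] 725 pca cw from world x 26.5 by mean 27.9
tick [ 0.024  -0.0127] 0.0271 47 27.8
```

```bash
python3 - <<'E' 2>/dev/null
from h import *
im=cv2.imread("pics/top4.png")[:,:,1];a=cv2.resize(im,None,fx=1/2.2,fy=1/2.2,interpolation=cv2.INTER_AREA)[25:115,10:98].astype(np.float32)
d=a-cv2.medianBlur(a,5) if 0 else a-np.median(a)
for th in(8,14,20):
    n,_,st,c=cv2.connectedComponentsWithStats((d>th).astype(np.uint8))
    print(th,[(st[i].tolist()) for i in range(1,n) if 30<st[i][4]<900])
f=cam("top")
for P in[(.570,.3125),(.575,.1965),(.5725,.2545)]:print(proj(f,(*P,.131)).round(1)-[190,135],proj(f,(*P,.067)).round(1)-[190,135])
E
```

```text
8 [[8, 0, 68, 7, 373], [67, 43, 14, 14, 154], [21, 46, 14, 13, 147], [42, 63, 15, 14, 156]]
14 [[8, 0, 67, 6, 294], [68, 44, 11, 12, 69], [22, 47, 7, 8, 39], [43, 64, 9, 9, 56]]
20 []
[22.4 48.3] [28.5 52.8]
[70.  46.1] [73.3 50.8]
[46.2 47.2] [50.9 51.8]
```

All three bottles show as equal round blobs about 14 px across, so they are upright. The dial's pointer reads 26.5°, with the 60 tick at about 26.5°. The arm is clear of everything, so I hand in.

```bash
python3 -c "
from bench import arm
print(arm.sign_off())"
```

```text
the job is handed in; nothing more can be done
None
```

The job is handed in, with no verdict shown: both jars stand on the board, all three bottles are upright in the chamber (the middle one slid about 4 cm forward by itself), the dome was shut by its lever, and the dial was then set to 60.

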